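# Pull a stuck cover off an assay cassette in the clamping dock

### The job

Take the black cassette by its base, never by its white cover, set it flat in the bench dock and slide it in under the blue lip until it meets the stop; let go and turn the red clamp knob until it clicks over to its closed position, so that the steel arm lies over the cassette's near end. Then take the stuck white cover by its sides, pull it straight up off the clamped cassette, which must stay down in the dock, and set it gently on the middle of the blue mat, open side down. Leave the clamp closed and everything else where it is.

Things in the scene. Friction and masses are not known exactly. Their poses are not given: they have to be found in the camera images.
- cassette_mid (a point): Centre of the cassette's black base, 14 mm above its underside: a block 160 (its x) x 66 (y) x 28 mm (z, up), about 0.45 kg, its two ends alike. The cover stands on its middle, its top 58 mm above the base's underside; 30 mm of base is bare at each end. Carry it with the fingers across the 66 mm width at mid-length, straddling the 50 mm wide cover.
- cover_mid (a point): Centre of the white, yellow-ribbed cover: a box open below, 100 (its x, along the cassette) x 50 (y) x 30 mm high, 0.09 kg; 15 mm above its lower edge, which rests on the black base. Sprung pads inside hold it: 8 to 25 N pulls it off straight up; clear of the grey block inside after 25 mm. Grip it across 50 mm, fingertips just above the black base.
- dock: Fixed dock; origin at the centre of its underside, on the bench; x points to the blue lip, away from the robot, z up. Floor 8 mm thick, x -107 to 97, y +-48 mm. Stop face at x = 81; lip overhangs from x = 63, its underside 39 mm above the bench, 3 mm over a seated base; inner faces of the pocket's cheeks at y = +-39, x 59 to 81 mm.
- dock_seat (a point): Where the centre of the cassette's base belongs when home in the dock: 22 mm above the bench, at the dock's x = y = 0, with the cassette's long side along the dock's x (either way round). To get under the lip, lower the cassette about 25 mm short of this (towards the dock's -x) and slide it in along +x; it stops 1 mm past this point.
- clamp (a joint): Angle of the swing clamp (rad): about 0 open (arm points towards the robot, clear of the cassette), 1.4 closed (arm across the cassette's near end, 3 mm above its base), stop at 1.45. Closes anticlockwise seen from above. It turns easily up to 0.65, where a sprung ball resists (up to about 0.2 N m); past 0.95 it clicks on, and from 1.25 it is free again and stays.
- clamp_grip (a point): Centre of the red knob's bar grip, on the turning axis, 65.5 mm above the bench, at x = -70, y = 85 mm in the dock's frame. Bar 44 long, 14 thick, 30 mm high; it turns with the clamp: at angle 0 its long side is 10 degrees anticlockwise of the dock's x and this point's axes match the dock's. Under it the 18 mm wide arm reaches 88 mm from the axis, its top 46 mm above the bench.
- mat_mid (a point): Centre of the top of the square mat with blue middle and dark edge, 170 x 170 mm, 4 mm thick, fixed flat on the bench.
- reagent: Bystander: amber reagent bottle with blue cap, 64 mm diameter, 150 mm tall (origin on its underside). Leave alone.
- beaker: Bystander: glass beaker, 76 mm diameter, 95 mm tall (origin on its underside). Leave alone.
- tube_rack: Bystander: green rack with capped tubes, 70 x 160 x 84 mm (origin on its underside). Leave alone.
- tip_box: Bystander: blue box of pipette tips, 120 x 85 x 58 mm (origin on its underside). Leave alone.
- timer: Bystander: white bench timer, 70 x 70 x 22 mm (origin on its underside). Leave alone.
- marker: Bystander: white and red marker pen lying down, 130 mm long, 16 mm thick (origin on its underside). Leave alone.
Things that resemble listed ones, but are neither listed nor needed, are in the scene too. What is shaped like the part that bears cassette_mid but yellow is not meant. Leave any brown look-alike of the part that bears cover_mid alone.

How it is judged:
On the way, in this order (a step that is already met when the one before it is completed fails the run):
1. the cassette lies flat in the dock, home under the lip, and is let go (x of cassette_mid in the frame of dock above -0.006 m and y of cassette_mid in the frame of dock between -0.009 and 0.009 m and z of cassette_mid in the frame of dock below 0.025 m and angle between the x axis of cassette_mid and the x axis of dock, either way round below 0.13 rad and contact force between the fingers and cassette below 0.2 N and linear speed of cassette below 0.02 m/s), for 0.2 s.
2. the clamp has clicked over to closed (value of joint clamp above 1.15 rad), for 0.2 s.
3. the cover is off the cassette (z of cover_mid in the frame of cassette_mid above 0.065 m), for 0.1 s.
At the end, for the whole second after the job is handed in: The cassette lies flat in the dock under the lip (within 10 mm of home lengthways, 9 mm sideways, 0.13 rad), the clamp is closed (above 1.15 rad), and the cover stands open side down on the mat, its centre within 35 mm of the mat's centre, at rest (x of cassette_mid in the frame of dock above -0.01 m and y of cassette_mid in the frame of dock between -0.009 and 0.009 m and z of cassette_mid in the frame of dock below 0.025 m and angle between the x axis of cassette_mid and the x axis of dock, either way round below 0.13 rad and angle between cassette_mid's own z axis and vertical below 0.06 rad and value of joint clamp above 1.15 rad and horizontal distance between cover_mid and mat_mid below 0.035 m and z of cover_mid in the frame of mat_mid below 0.02 m and angle between cover_mid's own z axis and vertical below 0.1 rad and linear speed of each of cover, cassette below 0.02 m/s); the robot touches nothing.
It fails at once if the cover is gripped (over 8 N) while the clamp is not closed (contact force between the fingers and cover above 8 N and value of joint clamp below 1 rad).
It fails at once if the clamped cassette is dragged up with the cover (8 mm or more) (value of joint clamp above 1.15 rad and z of cassette_mid in the frame of dock above 0.03 m).
It fails at once if the cover is dropped or thrown (moves at over 0.5 m/s with no finger on it, once the clamp is closed) (value of joint clamp above 1.15 rad and contact force between the fingers and cover below 0.1 N and linear speed of cover above 0.5 m/s).
It fails at once if a bystander is moved by more than 30 mm (distance of any of reagent, beaker, tube_rack, tip_box, timer, marker from where it was at the start of the episode above 0.03 m).
It also fails if it takes over 72 s, if anything falls off the work surface, if the arm or the gripper's body presses on something with over 40 N, if the wrist force passes 120 N, or if a joint passes its speed limit or range.

### The arm

A 6-joint arm with a two-finger parallel gripper is mounted at the origin on the work surface. World frame = base frame: x ahead of the robot, y to its left, z up, the work surface at z = 0. Lengths are in m, angles in rad, forces in N, time in s.
With the tool pointing down it reaches from about 0.375 to 0.9 m from the base axis. Payload 3.1 kg.
Tool frame: the origin (TCP) lies midway between the tips of the shut fingers; the grasp point (between the pads) lies 19 mm behind it; x points along the fingers, z is the direction in which the jaws open and shut, and the axes are right-handed (so a half turn about x gives the same grasp; the last joint's range is limited). The gripper opens to 85 mm and grips with 20 to 120 N. Pads are 22 mm wide; open, the fingers measure 114 mm over their backs; the gripper's body (76 mm by 85 mm) begins 54 mm behind the grasp point. The pads swing forward as they close: fully open they stand 13 mm farther back than shut.
Start: joints at [-1.466, 0.527, 1.433, -0, 1.181, -0.178], TCP at [0.175, -0.6, 0.194] pointing down, gripper open.
Joint ranges: [-3.08, 3.08], [-0.75, 2.2], [0.22, 2.44], [-1.43, 4.57], [0, 2.65], [-2.85, 2.85]. Speed limits (rad/s): [2.79, 2.79, 3.14, 3.14, 3.14, 3.14].

### API

Orientations are given as a unit quaternion [x, y, z, w].
In Python, from station import telemetry, optics, manip gives the robot as it stands.
- The arm moves only by the tool step_arm, never from a script. Its argument "commands" is a list of rows, each a list of 4 numbers: the shift along the tool's x, y, z in m, then the turn about the tool's x in rad. A call has 1 to 8 rows; each row is the pose to reach, as a shift and turn from the pose measured when the call began, along the tool's axes at that moment; what a row does not reach only later rows make up. A row lasts 1/12 s, in which the tool goes at most 41.7 mm and 7.16 degrees, less where a joint would pass 70% of its speed; a pose out of reach is approached as far as the arm can. A call with a gripper value outside its range is refused whole. "jaw" is the finger opening in m, from 0 to 0.0854, set as the call begins (left out, the last holds). The fingers move at their own pace and stop on an object; "grip_force" is the grip in N (left out, the last holds). Time passes only in rows, so rows that repeat a pose let the fingers close. It gives the time, the measured TCP pose, the force and the opening at its end, in the units of the state.
- telemetry.sense(): the state, without advancing time (a new reading comes with each control period).
- optics.snapshot(name): name is "scene" or "top" or "wrist"; returns the picture (480x640x3 uint8, red, green, blue); there is no depth.
- optics.camera_params(name): a dict with "mtx" (3x3 intrinsics, pixels), "origin" and "attitude" of the camera in the world. Camera axes: x right, y down, z forward; pixel columns grow to the right and rows downward; lengths in m; the calibration is good to about 2 mm. A picture is of the moment at which its call begins: read the wrist's pose just before it. camera_params takes no time and is no camera call; for the wrist camera it gives the pose at the moment of the call.
- manip.sign_off(): hands the job in, once; it reports no verdict.
The state is a dict: "t": time; "q": joint angles; "qd": joint speeds; "tau": joint torques, N m; "tcp_pos": TCP position; "tool_rot": TCP orientation; "force": force on the tool from outside, world axes, zero at the start; "ft_torque": the same for the moment, N m; "finger_gap": opening from 0.0 (shut) to 1.0 (fully open).
Only numpy, scipy, OpenCV 4.12 (cv2) and the standard library are available. Lean on these libraries where they do the work, as an engineer would, in place of code of your own. Each camera call takes 0.05 s, during which the arm holds its last target.

## Working session

There is one attempt and no reset: what is moved stays moved. The work goes in short steps, Python scripts to look and compute and a tool call to move; the robot and the scene stay as the last step left them, time stands still between calls to the robot, and variables do not carry over. Pictures are saved under pics/ and viewed, and the job is handed in when it is done.

Besides the shell and the picture viewer there is one more tool, called after "Call:" by a JSON object that holds its "api" and its "payload". step_arm: Moves the arm, as the interface text tells. Its arguments: {"type":"object","properties":{"commands":{"type":"array","items":{"type":"array","items":{"type":"number"}}},"jaw":{"type":"number"},"grip_force":{"type":"number"}},"required":["commands"]}

```bash
ls; mkdir -p pics; python3 - <<'E'
from station import telemetry, optics, manip
import cv2
s=telemetry.sense()
for k in s: print(k,s[k])
for n in ["scene","top","wrist"]:
    p=optics.camera_params(n); print(n,p)
    im=optics.snapshot(n); cv2.imwrite(f"pics/{n}0.png",im[:,:,::-1])
E
```

```text
pics
t 0.0
q [-1.46550568e+00  5.28458896e-01  1.43390689e+00 -1.96934424e-06
  1.18139357e+00 -1.78516127e-01]
qd [ 0.0004319   0.00083717 -0.0020462  -0.00083836  0.00056568 -0.00136794]
tau [ 2.68511103e-04 -4.42349696e+01 -1.78027314e+01 -1.97132949e-04
  8.37496365e-03 -1.98491148e-05]
tcp_pos [ 0.17494055 -0.5991876   0.19283671]
tool_rot [ 0.42482073  0.5662099  -0.42369932  0.56516598]
force [ 0.51255074  0.61292866 -0.08405582]
ft_torque [ 0.01666718 -0.00127609  0.03630571]
finger_gap 0.9980425389887474
scene {'mtx': array([[578.04287886,   0.        , 327.41065552],
       [  0.        , 578.04287886, 243.83319983],
       [  0.        ,   0.        ,   1.        ]]), 'origin': array([ 1.32090013, -0.79584698,  1.04377737]), 'attitude': array([ 0.83998936,  0.35067794, -0.15970253, -0.38201828])}
top {'mtx': array([[521.41412475,   0.        , 320.10125167],
       [  0.        , 521.41412475, 240.05481625],
       [  0.        ,   0.        ,   1.        ]]), 'origin': array([ 0.36881265, -0.01733877,  1.48138794]), 'attitude': array([ 0.70771259, -0.70401246,  0.03835241, -0.04514896])}
wrist {'mtx': array([[398.28741672,   0.        , 317.4465588 ],
       [  0.        , 398.28741672, 239.03772478],
       [  0.        ,   0.        ,   1.        ]]), 'origin': array([ 0.24608766, -0.579491  ,  0.37246084]), 'attitude': array([ 0.79147379, -0.59358067, -0.08829983,  0.11590667])}
```

View pics/scene0.png

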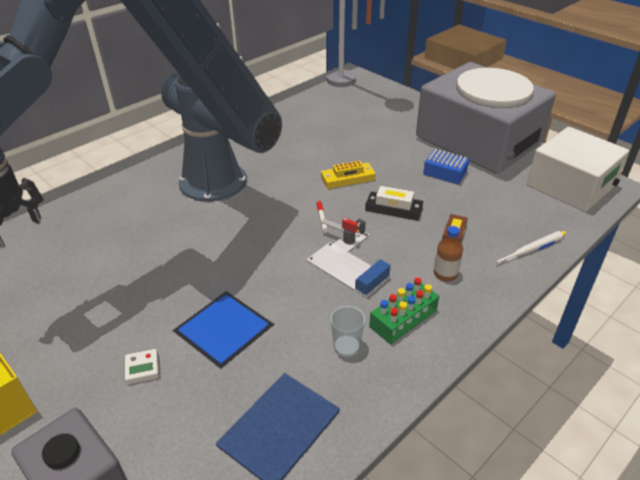

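View pics/top0.png

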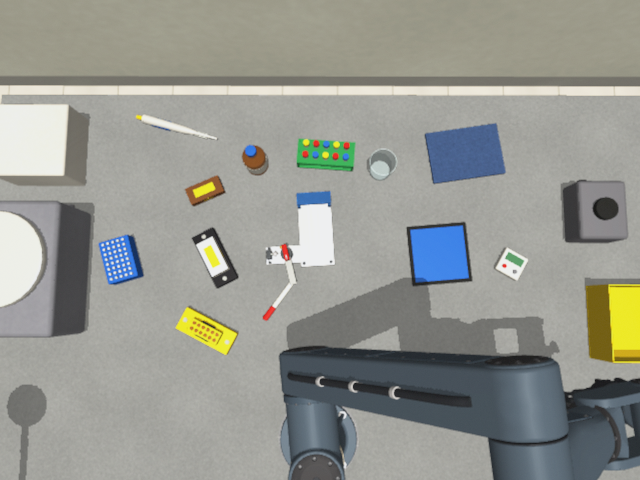

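View pics/wrist0.png

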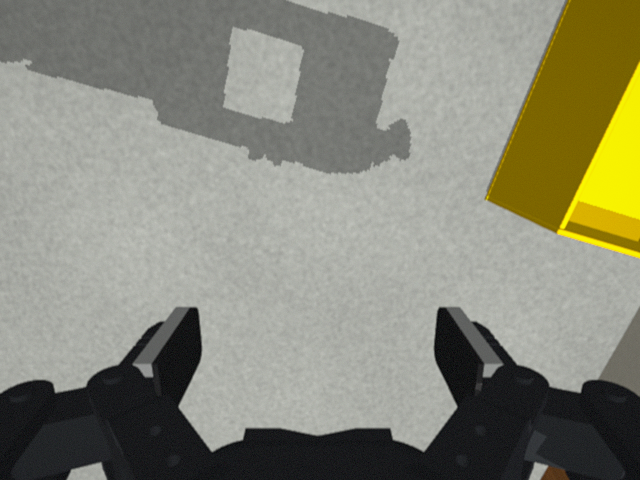

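Top view: black cassette with the white cover at about (214,258), dock at (316,235) with its lip at (314,199), red knob at (287,252), and mat at (438,254). The yellow look-alike is at (206,331) and the brown cover at (205,190); the dark blue pad at (465,152) is not the mat, since it has no dark edge.

```bash
cat > h.py <<'E'
import numpy as np, cv2
from scipy.spatial.transform import Rotation as R
from station import telemetry, optics
def plane(p,uv,z):
    uv=np.atleast_2d(np.array(uv,float))
    d=np.c_[(uv-p['mtx'][:2,2])/p['mtx'][0,0],np.ones(len(uv))]@R.from_quat(p['attitude']).as_matrix().T
    o=p['origin']; return o+d*((z-o[2])/d[:,2])[:,None]
def proj(p,X):
    c=(np.atleast_2d(X)-p['origin'])@R.from_quat(p['attitude']).as_matrix()
    return c[:,:2]/c[:,2:]*p['mtx'][0,0]+p['mtx'][:2,2]
def tri(p1,a,p2,b):
    def ray(p,uv):
        d=R.from_quat(p['attitude']).as_matrix()@np.r_[(np.array(uv)-p['mtx'][:2,2])/p['mtx'][0,0],1]; return p['origin'],d/np.linalg.norm(d)
    o1,d1=ray(p1,a);o2,d2=ray(p2,b)
    A=np.c_[d1,-d2]; s=np.linalg.lstsq(A,o2-o1,rcond=None)[0]
    return (o1+s[0]*d1+o2+s[1]*d2)/2, np.linalg.norm(o1+s[0]*d1-o2-s[1]*d2)
E
python3 - <<'E'
from h import *
im=cv2.imread('pics/top0.png')
c=im[180:340,170:340]; cv2.imwrite('pics/crop_top.png',cv2.resize(c,None,fx=4.5,fy=3.75*1,interpolation=cv2.INTER_CUBIC) if 0 else cv2.resize(c,None,fx=3.7,fy=3.7,interpolation=cv2.INTER_CUBIC))
s=cv2.imread('pics/scene0.png'); cv2.imwrite('pics/crop_sc.png',cv2.resize(s[150:310,290:480],None,fx=3.7,fy=3.7,interpolation=cv2.INTER_CUBIC))
E
```

```text
(no output)
```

View pics/crop_top.png

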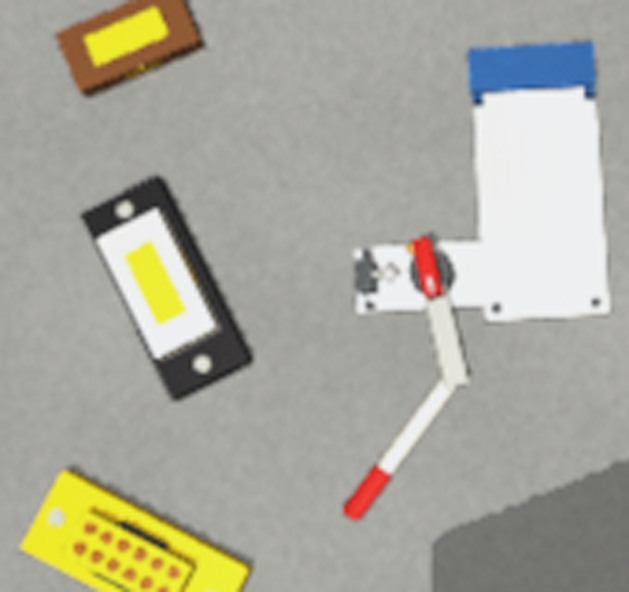

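View pics/crop_sc.png

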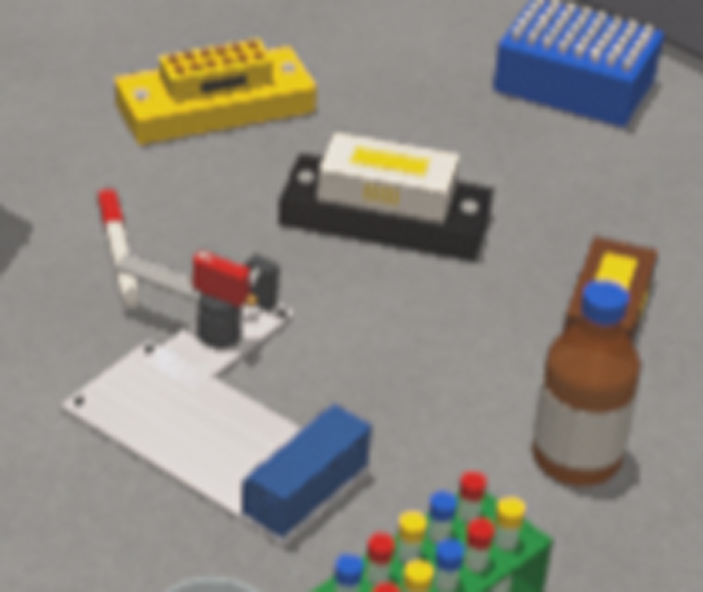

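The black cassette with the white, yellow-ribbed cover (crop (165,290)) is the one meant. The yellow block and the brown cover are decoys. The marker lies just beyond the end of the clamp arm (crop (405,450)). Next come coarse poses from the top view.

```bash
python3 - <<'E'
from h import *
p=optics.camera_params('top'); s=optics.camera_params('scene'); im=cv2.imread('pics/top0.png')
f=lambda x,y:(x/3.7+170-.4,y/3.7+180-.4)
g=lambda x,y:(x/3.7+290-.4,y/3.7+150-.4)
print('dock near corners',plane(p,[f(484,320),f(609,313)],.008).round(4))
print('dock left/right edges at lip',plane(p,[f(474,100),f(598,98)],.008).round(4))
print('lip far corners? top z .05',plane(p,[f(468,48),f(593,41)],.05).round(4))
print('cass corners z .028',plane(p,[f(82,215),f(160,177),f(253,360),f(177,400)],.028).round(4))
print('cover top ctr',plane(p,[f(155,283)],.058).round(4))
print('knob tri',tri(p,f(427,266),s,g(222,272)))
print('knob top plane',plane(p,[f(423,238),f(430,297)],.0805).round(4))
print('post tri',tri(p,f(367,272),s,g(263,265)))
print('marker',plane(p,[f(350,515),f(458,380)],.008).round(4))
hsv=cv2.cvtColor(im,cv2.COLOR_BGR2HSV)
m=((hsv[...,0]>100)&(hsv[...,0]<125)&(hsv[...,1]>150)&(hsv[...,2]>150)).astype('uint8')
m[:, :400]=0;m[:,480:]=0
c=max(cv2.findContours(m,0,1)[0],key=cv2.contourArea); r=cv2.minAreaRect(c); print(r)
print('mat',plane(p,[r[0]],.004).round(4))
E
```

```text
dock near corners [[ 0.4692  0.0527  0.008 ]
 [ 0.4751 -0.0429  0.008 ]]
dock left/right edges at lip [[ 0.64    0.0622  0.008 ]
 [ 0.6419 -0.034   0.008 ]]
lip far corners? top z .05 [[ 0.6721  0.0649  0.05  ]
 [ 0.6778 -0.0296  0.05  ]]
cass corners z .028 [[0.5463 0.3585 0.028 ]
 [0.5757 0.2999 0.028 ]
 [0.4368 0.2255 0.028 ]
 [0.4065 0.282  0.028 ]]
cover top ctr [[0.492  0.2947 0.058 ]]
knob tri (array([0.50526031, 0.09274971, 0.0671042 ]), np.float64(0.0012907687054045471))
knob top plane [[0.5241 0.0944 0.0805]
 [0.4809 0.0887 0.0805]]
post tri (array([0.50287626, 0.1395584 , 0.04565798]), np.float64(0.002105341645311747))
marker [[0.3211 0.1525 0.008 ]
 [0.4234 0.072  0.008 ]]
((439.0000305175781, 253.50003051757812), (53.14910888671875, 54.39479446411133), 85.2363510131836)
mat [[ 0.5073 -0.3404  0.004 ]]
```

```bash
cat >> h.py <<'E'
def go(target,yaw=None,n=None):
    """print tool-frame shift & turn to reach TCP target, jaw axis yaw (deg, mod 180)"""
    s=telemetry.sense(); M=R.from_quat(s['tool_rot']).as_matrix()
    d=M.T@(np.array(target)-s['tcp_pos'])
    jy=np.degrees(np.arctan2(M[1,2],M[0,2]))
    t=0
    if yaw is not None: t=-((yaw-jy+90)%180-90)   # deg about tool x (down)
    print('t',round(s['t'],2),'tcp',s['tcp_pos'].round(4),'toolx',M[:,0].round(3),'jaw yaw',jy.round(2),'q1,q6',s['q'][[0,5]].round(3),'gap',round(s['finger_gap'],3),'F',s['force'].round(1))
    print('shift',d.round(4),'turn',round(np.radians(t),4),'alt',round(np.radians(t-180 if t>0 else t+180),4),'rows>=',max(np.linalg.norm(d)/.0417,abs(t)/7.16))
E
python3 -c "
from h import *
go([.45,-.35,.32],0); go([.45,.27,.34],118.4)"
```

```text
t 0.15 tcp [ 0.175  -0.5994  0.193 ] toolx [-0.     0.002 -1.   ] jaw yaw -73.74 q1,q6 [-1.466 -0.179] gap 0.997 F [-0.  -0.3 -0. ]
shift [-0.1266  0.3339 -0.1626] turn -1.287 alt 1.8546 rows>= 10.298721051206963
t 0.15 tcp [ 0.175  -0.5994  0.193 ] toolx [-0.     0.002 -1.   ] jaw yaw -73.74 q1,q6 [-1.466 -0.179] gap 0.997 F [-0.  -0.3 -0. ]
shift [-0.1455  0.5075 -0.7578] turn -0.2119 alt 2.9297 rows>= 22.14883930831653
```

Call:
{"api": "step_arm", "payload": {"commands": [[-0.02,0.025,-0.012,0],[-0.04,0.055,-0.027,0],[-0.055,0.09,-0.044,0],[-0.07,0.125,-0.06,0],[-0.085,0.16,-0.078,0],[-0.1,0.195,-0.095,0],[-0.115,0.23,-0.112,0],[-0.125,0.265,-0.13,0]]}}

```text
t: 0.82
tcp_pos: [0.3943, -0.3996, 0.3197]
tool_rot: [0.425, 0.565, -0.424, 0.566]
force: [0.3, -0.0, -0.3]
finger_gap: 1.003
```

```bash
python3 -c "
from h import *
go([.46,.10,.34],-61.6); go([.43,.26,.34],-61.6)"
```

```text
t 0.82 tcp [ 0.3943 -0.3996  0.3197] toolx [ 0.001  0.    -1.   ] jaw yaw -73.76 q1,q6 [-0.992  0.296] gap 1.003 F [ 0.3 -0.  -0.3]
shift [-0.0201  0.2028 -0.4612] turn -0.2122 alt 2.9294 rows>= 12.092688875326312
t 0.82 tcp [ 0.3943 -0.3996  0.3197] toolx [ 0.001  0.    -1.   ] jaw yaw -73.76 q1,q6 [-0.992  0.296] gap 1.003 F [ 0.3 -0.  -0.3]
shift [-0.0201  0.2187 -0.6233] turn -0.2122 alt 2.9294 rows>= 15.84729916309523
```

Call:
{"api": "step_arm", "payload": {"commands": [[-0.002,0.015,-0.035,-0.02],[-0.005,0.03,-0.07,-0.05],[-0.008,0.045,-0.107,-0.08],[-0.01,0.062,-0.145,-0.11],[-0.013,0.08,-0.183,-0.14],[-0.015,0.097,-0.221,-0.17],[-0.017,0.114,-0.258,-0.2],[-0.02,0.13,-0.295,-0.212]]}}

```text
t: 1.48
tcp_pos: [0.4361, -0.0778, 0.3397]
tool_rot: [0.362, 0.607, -0.362, 0.608]
force: [1.1, -0.5, -1.1]
finger_gap: 0.997
```

```bash
python3 -c "
from h import *
go([.42,.10,.34],-61.6); go([.43,.26,.34],-61.6)"
```

```text
t 1.48 tcp [ 0.4361 -0.0778  0.3397] toolx [ 0.     0.001 -1.   ] jaw yaw -61.56 q1,q6 [-0.43   0.644] gap 0.997 F [ 1.1 -0.5 -1.1]
shift [-0.0002  0.0705 -0.164 ] turn 0.0006 alt -3.141 rows>= 4.2811746207381844
t 1.48 tcp [ 0.4361 -0.0778  0.3397] toolx [ 0.     0.001 -1.   ] jaw yaw -61.56 q1,q6 [-0.43   0.644] gap 0.997 F [ 1.1 -0.5 -1.1]
shift [-1.000e-04  1.555e-01 -3.000e-01] turn 0.0006 alt -3.141 rows>= 8.10195199298499
```

Move to (0.45, 0.06) first for a view of the dock.

Call:
{"api": "step_arm", "payload": {"commands": [[0,0.018,-0.03,0],[0,0.036,-0.06,0],[0,0.055,-0.09,0],[0,0.073,-0.112,0],[0,0.073,-0.112,0],[0,0.073,-0.112,0]]}}

```text
t: 1.98
tcp_pos: [0.4466, 0.0566, 0.3396]
tool_rot: [0.361, 0.608, -0.361, 0.608]
force: [-0.7, -0.5, 0.4]
finger_gap: 0.998
```

```bash
python3 - <<'E'
from h import *
import pickle
go([.43,.26,.34],-61.6)
p=optics.camera_params('wrist'); pickle.dump(p,open('w1.pkl','wb')); cv2.imwrite('pics/w1.png',optics.snapshot('wrist')[:,:,::-1])
E
```

```text
t 1.98 tcp [0.4466 0.0566 0.3396] toolx [-0.  0. -1.] jaw yaw -61.35 q1,q6 [-0.123  0.948] gap 0.998 F [-0.7 -0.5  0.4]
shift [-0.0004  0.0829 -0.1865] turn 0.0043 alt -3.1373 rows>= 4.893817769352601
```

View pics/w1.png

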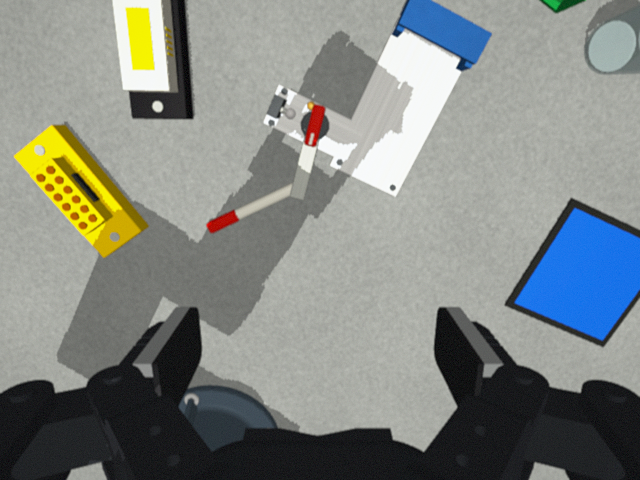

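Wrist view: knob bar from (320,107) to (311,144), dock's near right corner at (395,195), right edge up to (464,67), and left edge meeting the lip at (393,36). The marker's white end sits by the arm tip at (297,193), and the cassette is at the upper left.

```bash
python3 - <<'E'
from h import *
import pickle
p=pickle.load(open('w1.pkl','rb')); im=cv2.imread('pics/w1.png')
cv2.imwrite('pics/w1c.png',cv2.resize(im[0:210,240:500],None,fx=3,fy=2.85 if 0 else 3,interpolation=cv2.INTER_CUBIC)[:600])
hsv=cv2.cvtColor(im,cv2.COLOR_BGR2HSV)
red=((hsv[...,0]<8)|(hsv[...,0]>172))&(hsv[...,1]>150)&(hsv[...,2]>90)
m=red.astype('uint8'); m[:,:290]=0; m[:, 340:]=0; m[160:]=0
c=max(cv2.findContours(m,0,1)[0],key=cv2.contourArea); r=cv2.minAreaRect(c); b=cv2.boxPoints(r); print(r)
print('knob box z.08',plane(p,b,.0805).round(4), plane(p,[r[0]],.0805).round(4))
def mat():
    m=((hsv[...,0]>100)&(hsv[...,0]<125)&(hsv[...,1]>150)&(hsv[...,2]>170)).astype('uint8');m[:180]=0;return m
E
```

```text
((314.3823547363281, 124.97059631347656), (12.854386329650879, 40.503448486328125), 14.03624439239502)
knob box z.08 [[0.4826 0.0931 0.0805]
 [0.5227 0.1029 0.0805]
 [0.5263 0.09   0.0805]
 [0.4861 0.0798 0.0805]] [[0.5047 0.0915 0.0805]]
```

View pics/w1c.png

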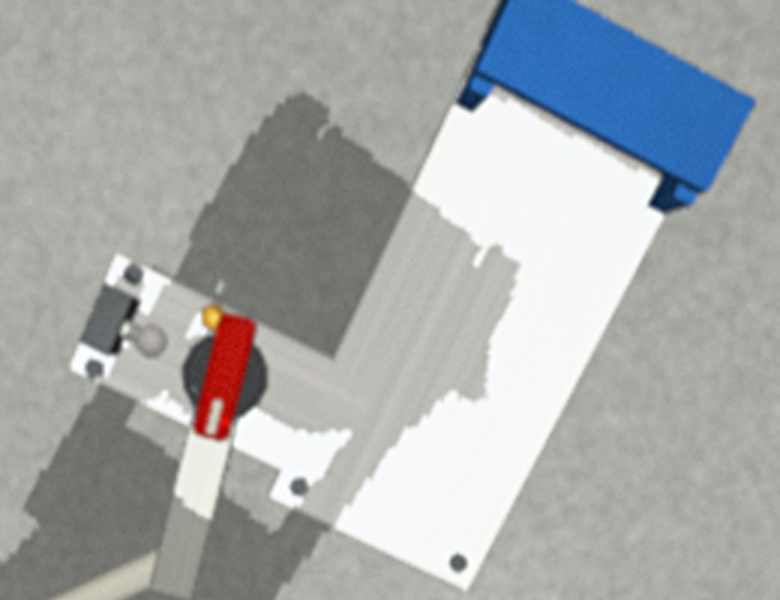

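```bash
python3 - <<'E'
from h import *
import pickle
p=pickle.load(open('w1.pkl','rb'))
f=lambda x,y:((x-1)/3+240,(y-1)/3)
P=plane(p,[f(468,590),f(663,215),f(457,110),f(335,355)],.008); print(P.round(4))
L=plane(p,[f(483,78),f(710,190),f(755,100)],.05); print('lip top-ish',L.round(4))
a=np.degrees(np.arctan2(*(P[1]-P[0])[1::-1])),np.degrees(np.arctan2(*(P[2]-P[3])[1::-1])); print('yaw',a)
y=np.radians(3.2); u=np.array([np.cos(y),np.sin(y)]); v=np.array([-u[1],u[0]])
# lateral: right edge y=-48, left +48 ; near corner x=-107
mid=((P[0]+P[1])/2)[:2]@v+.048, ((P[2]+P[3])/2)[:2]@v-.048
print('lateral',mid,'long',P[0][:2]@u+.107)
o=u*(P[0][:2]@u+.107)+v*np.mean(mid); print('dock origin',o,'knob pred',o+u*-.07+v*.085)
E
```

```text
[[ 0.4758 -0.0436  0.008 ]
 [ 0.6408 -0.0319  0.008 ]
 [ 0.6338  0.0596  0.008 ]
 [ 0.5325  0.0557  0.008 ]]
lip top-ish [[ 0.6368  0.0596  0.05  ]
 [ 0.6452 -0.0319  0.05  ]
 [ 0.6771 -0.0288  0.05  ]]
yaw (np.float64(4.060401983446089), np.float64(2.255324317211488))
lateral (np.float64(-0.020813902956736005), np.float64(-0.0229876757400615)) long 0.5796541718722102
dock origin [0.57997289 0.01049053] knob pred [0.50533721 0.09145049]
```

Call:
{"api": "step_arm", "payload": {"commands": [[0,0.02,-0.035,0],[0,0.035,-0.07,0],[0,0.05,-0.11,0],[0,0.07,-0.15,0],[0,0.083,-0.186,0],[0,0.083,-0.186,0],[0,0.083,-0.186,0]]}}

```text
t: 2.62
tcp_pos: [0.4307, 0.2589, 0.3391]
tool_rot: [0.36, 0.608, -0.361, 0.608]
force: [-0.4, -0.2, -0.4]
finger_gap: 1.001
```

```bash
python3 - <<'E'
from h import *
import pickle
go([.49,.29,.34],-61.6)
p=optics.camera_params('wrist'); pickle.dump(p,open('w2.pkl','wb')); cv2.imwrite('pics/w2.png',optics.snapshot('wrist')[:,:,::-1])
E
```

```text
t 2.62 tcp [0.4307 0.2589 0.3391] toolx [-0.001 -0.001 -1.   ] jaw yaw -61.34 q1,q6 [0.319 1.39 ] gap 1.001 F [-0.4 -0.2 -0.4]
shift [-0.001   0.067   0.0012] turn 0.0046 alt -3.137 rows>= 1.6060258989609695
```

View pics/w2.png

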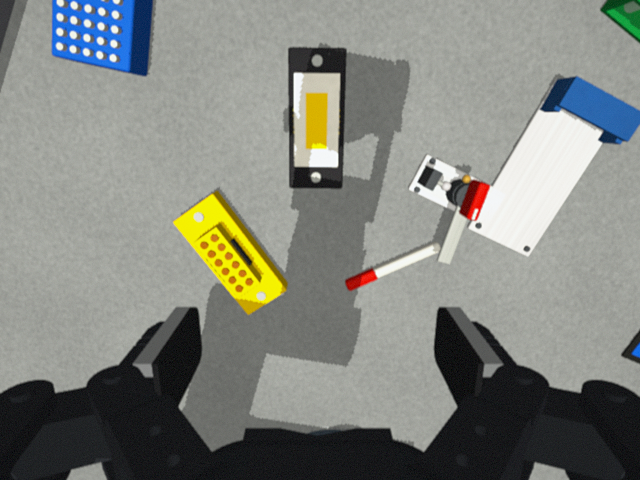

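The cassette is upright in the wrist view at (317,118), with its screws at (317,60) and (316,178) and corners (289,48), (345,47), (342,187) and (290,186).

```bash
python3 - <<'E'
from h import *
import pickle
p=pickle.load(open('w2.pkl','rb'))
im=cv2.imread('pics/w2.png')
c=cv2.resize(im[35:200,265:365],None,fx=3.6,fy=3.6,interpolation=cv2.INTER_CUBIC)
d=cv2.resize(im[60:270,400:640],None,fx=2.8,fy=2.8,interpolation=cv2.INTER_CUBIC)[:594,:430]
cv2.imwrite('pics/w2c.png',np.hstack([c,np.zeros((594,5,3),np.uint8),d[:594,:430] if d.shape[0]>=594 else cv2.copyMakeBorder(d,0,594-d.shape[0],0,0,0)]))
P=plane(p,[(289,48),(345,47),(342,187),(290,186)],.028); print(P.round(4),P.mean(0).round(4))
S=plane(p,[(317,60),(316,178)],.028); print(S.round(4),S.mean(0).round(4),np.degrees(np.arctan2(*(S[0]-S[1])[1::-1])),np.linalg.norm(S[0]-S[1]))
print([np.linalg.norm(P[i]-P[(i+1)%4]).round(4) for i in range(4)])
E
```

```text
[[0.5471 0.3583 0.028 ]
 [0.5782 0.3035 0.028 ]
 [0.4392 0.2283 0.028 ]
 [0.4095 0.2853 0.028 ]] [0.4935 0.2939 0.028 ]
[[0.5513 0.3247 0.028 ]
 [0.4336 0.2618 0.028 ]] [0.4924 0.2933 0.028 ] 28.10184155089147 0.13346443495437835
[np.float64(0.0629), np.float64(0.158), np.float64(0.0644), np.float64(0.1558)]
```

View pics/w2c.png

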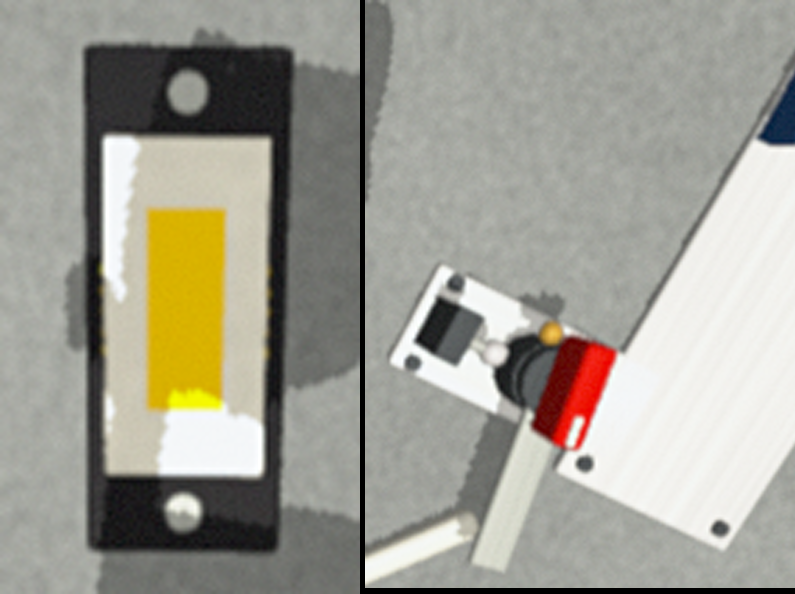

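```bash
python3 -c "
from h import *
go([.492,.2925,.12],-61.7)"
```

```text
t 2.67 tcp [0.4309 0.2577 0.3391] toolx [-0.001 -0.002 -1.   ] jaw yaw -61.46 q1,q6 [0.317 1.39 ] gap 0.998 F [ 0.6 -0.3  0.2]
shift [ 0.219   0.0706 -0.0016] turn 0.0042 alt -3.1374 rows>= 5.518745688369768
```

Call:
{"api": "step_arm", "payload": {"commands": [[0.03,0.02,-0.001,0.004],[0.07,0.04,-0.002,0.004],[0.11,0.06,-0.002,0.004],[0.145,0.07,-0.002,0.004],[0.18,0.07,-0.002,0.004],[0.219,0.07,-0.002,0.004],[0.219,0.07,-0.002,0.004],[0.219,0.07,-0.002,0.004]]}}

```text
t: 3.33
tcp_pos: [0.4906, 0.2897, 0.1184]
tool_rot: [0.361, 0.608, -0.366, 0.605]
force: [1.3, -0.4, -0.2]
finger_gap: 0.999
```

```bash
python3 - <<'E'
from h import *
import pickle
go([.492,.2925,.002],-61.7)
p=optics.camera_params('wrist'); pickle.dump(p,open('w3.pkl','wb')); cv2.imwrite('pics/w3.png',optics.snapshot('wrist')[:,:,::-1])
E
```

```text
t 3.33 tcp [0.4906 0.2897 0.1184] toolx [-0.006 -0.004 -1.   ] jaw yaw -61.88 q1,q6 [0.338 1.419] gap 0.999 F [ 1.3 -0.4 -0.2]
shift [ 0.1164  0.0034 -0.0019] turn -0.0032 alt 3.1384 rows>= 2.793092271932924
```

View pics/w3.png

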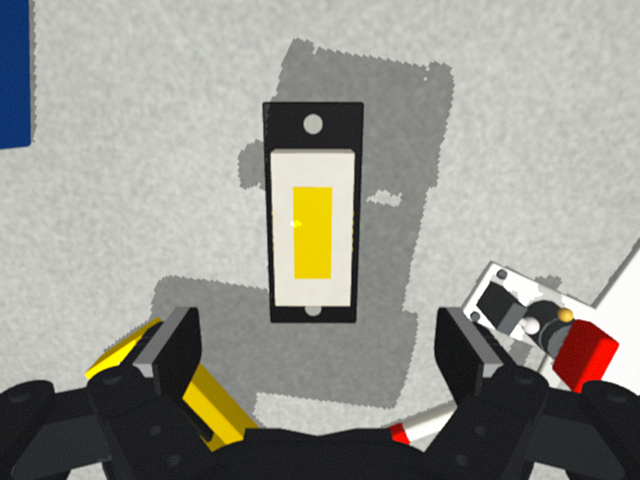

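Cassette lies between the fingers' lines: corners (263,103), (363,103), (356,321) and (271,321).

```bash
python3 - <<'E'
from h import *
import pickle
p=pickle.load(open('w3.pkl','rb'))
P=plane(p,[(263,103),(363,103),(356,321),(271,321)],.028); print(P.round(4),P.mean(0).round(4),[np.linalg.norm(P[i]-P[(i+1)%4]).round(4) for i in range(4)])
S=plane(p,[(313,124.5),(313.5,311)],.028);print(S)
u=(P[0]+P[1]-P[2]-P[3])/2; print(np.degrees(np.arctan2(u[1],u[0])))
# project of current TCP axis
print(proj(p,[telemetry.sense()['tcp_pos']]))
go([*P.mean(0)[:2],.002],-61.8)
E
```

```text
[[0.5476 0.3589 0.028 ]
 [0.5778 0.3024 0.028 ]
 [0.4401 0.2289 0.028 ]
 [0.4099 0.2856 0.028 ]] [0.4939 0.294  0.028 ] [np.float64(0.064), np.float64(0.1561), np.float64(0.0643), np.float64(0.1561)]
[[0.55103252 0.32447544 0.028     ]
 [0.43239934 0.26120396 0.028     ]]
28.051661198979854
[[315.82306594 275.32714108]]
t 3.38 tcp [0.4926 0.2909 0.1208] toolx [-0.001 -0.002 -1.   ] jaw yaw -61.85 q1,q6 [0.339 1.42 ] gap 0.998 F [ 0.2  0.1 -0.1]
shift [ 0.1188  0.0027 -0.0023] turn -0.0009 alt 3.1407 rows>= 2.850384887814949
```

Call:
{"api": "step_arm", "payload": {"commands": [[0.02,0.002,-0.002,0],[0.045,0.002,-0.002,0],[0.07,0.002,-0.002,0],[0.092,0.002,-0.002,0],[0.108,0.002,-0.002,0],[0.118,0.002,-0.002,0],[0.118,0.002,-0.002,0],[0.118,0.002,-0.002,0]]}}

```text
t: 4.05
tcp_pos: [0.4952, 0.2936, 0.0048]
tool_rot: [0.364, 0.606, -0.363, 0.608]
force: [0.7, 0.7, 0.5]
finger_gap: 0.998
```

```bash
python3 - <<'E'
from h import *
go([.493,.2935,.002],-61.8)
cv2.imwrite('pics/w4.png',optics.snapshot('wrist')[:,:,::-1])
E
```

```text
t 4.05 tcp [0.4952 0.2936 0.0048] toolx [ 0.003 -0.001 -1.   ] jaw yaw -61.87 q1,q6 [0.342 1.424] gap 0.998 F [0.7 0.7 0.5]
shift [ 0.0028 -0.002  -0.001 ] turn -0.0013 alt 3.1403 rows>= 0.08535836723186313
```

View pics/w4.png

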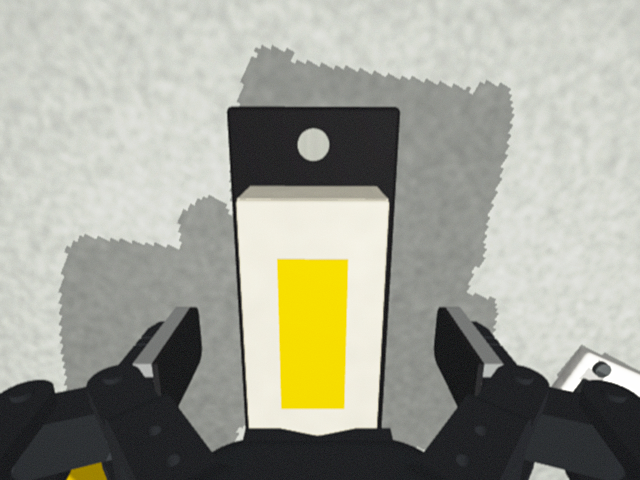

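Call:
{"api": "step_arm", "payload": {"commands": [[0.002,-0.001,0,0],[0.002,-0.001,0,0],[0.002,-0.001,0,0],[0.002,-0.001,0,0],[0.002,-0.001,0,0],[0.002,-0.001,0,0],[0.002,-0.001,0,0],[0.002,-0.001,0,0]], "jaw": 0.055, "grip_force": 60}}

```text
t: 4.77
tcp_pos: [0.4944, 0.2933, 0.0029]
tool_rot: [0.364, 0.605, -0.363, 0.608]
force: [0.2, -0.3, -0.0]
finger_gap: 0.644
```

```bash
python3 - <<'E'
from h import *
go([.493,.2935,.002],-61.8)
E
```

```text
t 4.77 tcp [0.4944 0.2933 0.0029] toolx [ 0.003 -0.    -1.   ] jaw yaw -61.86 q1,q6 [0.342 1.424] gap 0.644 F [ 0.2 -0.3 -0. ]
shift [ 0.0009 -0.0011 -0.0008] turn -0.0011 alt 3.1405 rows>= 0.0398105016138824
```

The gap of 0.644 is 55 mm, so the fingers did not stop on the 66 mm base. I'll look before doing more.

```bash
python3 - <<'E'
from h import *
a=optics.snapshot('wrist')[:,:,::-1]; s=optics.snapshot('scene')[:,:,::-1]
cv2.imwrite('pics/w5.png',a)
cv2.imwrite('pics/s5.png',cv2.resize(s[130:250,330:490],None,fx=5,fy=5,interpolation=cv2.INTER_CUBIC))
E
```

```text
(no output)
```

View pics/w5.png

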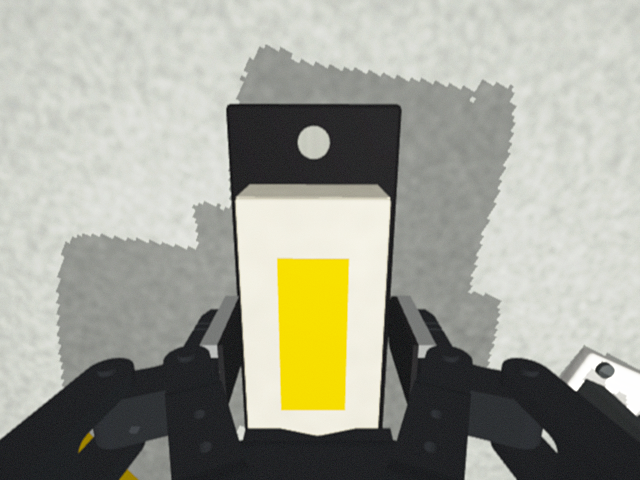

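View pics/s5.png

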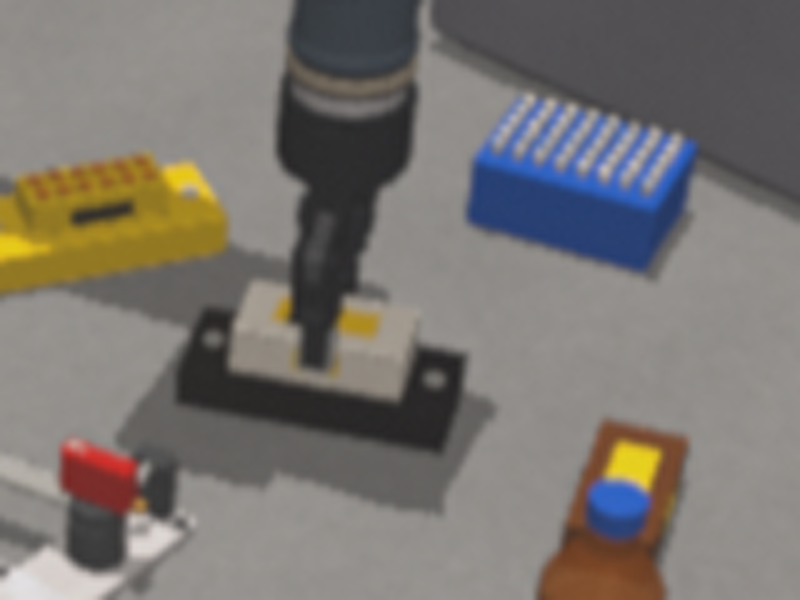

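```bash
python3 - <<'E'
from h import *
p=optics.camera_params('wrist'); s=telemetry.sense(); M=R.from_quat(s['tool_rot']).as_matrix()
for gap,label in((.0854,'open, seen (198,308)'),(.055,'now, seen (237,297)')):
  for x in (0,-.005,-.01,-.013,-.02,-.03,-.04):
    print(label,x,proj(p,[s['tcp_pos']+M@[x,.011,-gap/2],s['tcp_pos']+M@[x,.011,gap/2],s['tcp_pos']+M@[x,-.011,gap/2]]).round(0).tolist())
print(p['origin']-s['tcp_pos'],s['tcp_pos'])
print(proj(p,plane(p,[(0,0)],0)))
E
```

```text
open, seen (198,308) 0 [[227.0, 256.0], [406.0, 256.0], [403.0, 299.0]]
open, seen (198,308) -0.005 [[224.0, 260.0], [408.0, 260.0], [405.0, 303.0]]
open, seen (198,308) -0.01 [[222.0, 264.0], [410.0, 264.0], [407.0, 308.0]]
open, seen (198,308) -0.013 [[220.0, 266.0], [412.0, 266.0], [409.0, 311.0]]
open, seen (198,308) -0.02 [[216.0, 272.0], [416.0, 272.0], [412.0, 318.0]]
open, seen (198,308) -0.03 [[210.0, 281.0], [421.0, 281.0], [417.0, 329.0]]
open, seen (198,308) -0.04 [[204.0, 291.0], [428.0, 291.0], [424.0, 342.0]]
now, seen (237,297) 0 [[259.0, 256.0], [374.0, 256.0], [372.0, 299.0]]
now, seen (237,297) -0.005 [[257.0, 260.0], [375.0, 260.0], [373.0, 303.0]]
now, seen (237,297) -0.01 [[255.0, 264.0], [377.0, 264.0], [375.0, 308.0]]
now, seen (237,297) -0.013 [[254.0, 266.0], [378.0, 266.0], [376.0, 311.0]]
now, seen (237,297) -0.02 [[252.0, 272.0], [380.0, 272.0], [378.0, 318.0]]
now, seen (237,297) -0.03 [[248.0, 281.0], [384.0, 281.0], [381.0, 329.0]]
now, seen (237,297) -0.04 [[244.0, 291.0], [388.0, 291.0], [385.0, 342.0]]
[0.06478721 0.0342235  0.17971628] [0.49441991 0.2932684  0.00285174]
[[ 0.00000000e+00 -1.70530257e-13]]
```

```bash
python3 - <<'E'
from h import *
p=optics.camera_params('scene'); s=telemetry.sense(); M=R.from_quat(s['tool_rot']).as_matrix()
for lat in (.0275,.042):
  for z in (.01,.02,.03,.04):
    P=s['tcp_pos']+M[:,2]*lat; P[2]=z
    q=proj(p,[P,P+M[:,1]*.011,P-M[:,1]*.011]); print(lat,z,((q-[330,130])*5).round(0).tolist())
E
```

```text
0.0275 0.01 [[307.0, 409.0], [325.0, 413.0], [288.0, 406.0]]
0.0275 0.02 [[308.0, 396.0], [327.0, 399.0], [289.0, 392.0]]
0.0275 0.03 [[309.0, 382.0], [328.0, 385.0], [290.0, 379.0]]
0.0275 0.04 [[310.0, 368.0], [329.0, 371.0], [292.0, 365.0]]
0.042 0.01 [[301.0, 424.0], [320.0, 428.0], [283.0, 421.0]]
0.042 0.02 [[302.0, 410.0], [321.0, 414.0], [284.0, 407.0]]
0.042 0.03 [[304.0, 397.0], [323.0, 400.0], [285.0, 393.0]]
0.042 0.04 [[305.0, 383.0], [324.0, 386.0], [286.0, 379.0]]
```

The scene and wrist views agree: the visible fingertips sit about 40 mm behind the reported TCP, at z≈0.04 with the TCP at 0.003. They are therefore beside the cover and above the base, and not touching it. I'll open, go about 30 mm lower while watching the force, and check the picture.

Call:
{"api": "step_arm", "payload": {"commands": [[0,0,0,0],[0,0,0,0],[0,0,0,0],[0,0,0,0],[0,0,0,0],[0,0,0,0]], "jaw": 0.0854}}

```text
t: 5.37
tcp_pos: [0.4944, 0.2933, 0.0029]
tool_rot: [0.364, 0.605, -0.363, 0.608]
force: [0.2, 0.3, 0.3]
finger_gap: 0.999
```

Call:
{"api": "step_arm", "payload": {"commands": [[0.004,0,0,0],[0.008,0,0,0],[0.012,0,0,0],[0.016,0,0,0],[0.018,0,0,0],[0.018,0,0,0]]}}

```text
t: 5.87
tcp_pos: [0.494, 0.2931, -0.016]
tool_rot: [0.364, 0.606, -0.363, 0.607]
force: [-0.4, 0.2, 0.1]
finger_gap: 1.002
```

```bash
python3 - <<'E'
from h import *
go([.493,.2935,.002],-61.8)
a=optics.snapshot('wrist')[:,:,::-1]; s=optics.snapshot('scene')[:,:,::-1]
cv2.imwrite('pics/s6.png',np.hstack([cv2.resize(s[130:250,350:470],None,fx=4,fy=4,interpolation=cv2.INTER_CUBIC),cv2.resize(a[:,160:480],(320,480))]))
E
```

```text
t 5.87 tcp [ 0.494   0.2931 -0.016 ] toolx [ 0.002 -0.001 -1.   ] jaw yaw -61.87 q1,q6 [0.342 1.424] gap 1.002 F [-0.4  0.2  0.1]
shift [-0.018  -0.0006 -0.0008] turn -0.0011 alt 3.1404 rows>= 0.4314167926912262
```

View pics/s6.png

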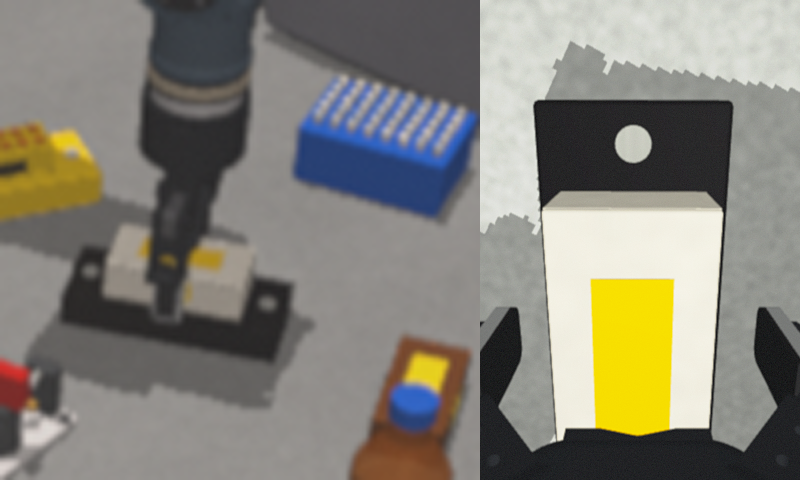

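Call:
{"api": "step_arm", "payload": {"commands": [[0.004,0,0,0],[0.008,0,0,0],[0.012,0,0,0],[0.015,0,0,0],[0.015,0,0,0],[0.015,0,0,0]]}}

```text
t: 6.47
tcp_pos: [0.4942, 0.2931, -0.0307]
tool_rot: [0.364, 0.606, -0.363, 0.607]
force: [-0.1, -0.1, -0.5]
finger_gap: 0.996
```

Call:
{"api": "step_arm", "payload": {"commands": [[0,0,0,0],[0,0,0,0],[0,0,0,0],[0,0,0,0],[0,0,0,0],[0,0,0,0]], "jaw": 0.056, "grip_force": 60}}

```text
t: 6.97
tcp_pos: [0.4941, 0.2936, -0.03]
tool_rot: [0.364, 0.606, -0.363, 0.607]
force: [-2.1, 1.9, 5.6]
finger_gap: 0.756
```

```bash
python3 - <<'E'
from h import *
go([.493,.2935,.002],-61.8)
a=optics.snapshot('wrist')[:,:,::-1]; s=optics.snapshot('scene')[:,:,::-1]
cv2.imwrite('pics/s7.png',np.hstack([cv2.resize(s[130:250,350:470],None,fx=4,fy=4,interpolation=cv2.INTER_CUBIC),cv2.resize(a[:,160:480],(320,480))]))
E
```

```text
t 6.97 tcp [ 0.4941  0.2936 -0.03  ] toolx [ 0.002 -0.    -1.   ] jaw yaw -61.9 q1,q6 [0.342 1.424] gap 0.756 F [-2.1  1.9  5.6]
shift [-0.032  -0.0009 -0.0004] turn -0.0018 alt 3.1398 rows>= 0.7686200692114901
```

View pics/s7.png

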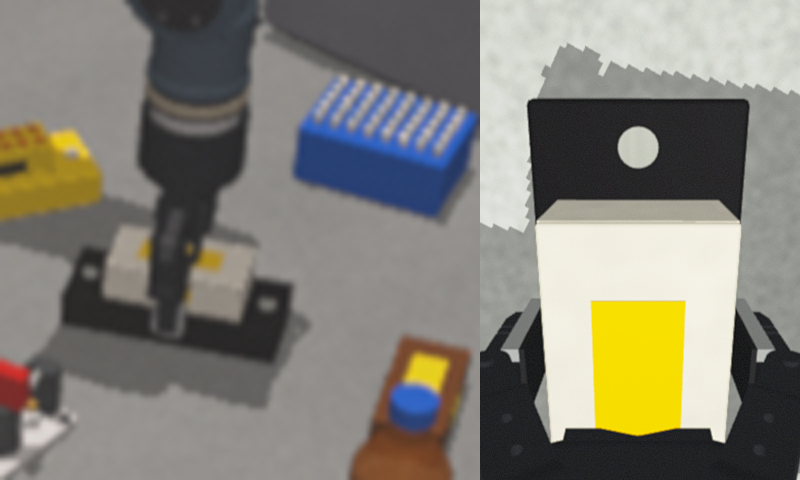

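Call:
{"api": "step_arm", "payload": {"commands": [[-0.008,0,0,0],[-0.02,0,0,0],[-0.04,0,0,0],[-0.065,0,0,0],[-0.09,0,0,0],[-0.115,0,0,0],[-0.13,0,0,0],[-0.13,0,0,0]]}}

```text
t: 7.73
tcp_pos: [0.4961, 0.2943, 0.1038]
tool_rot: [0.366, 0.604, -0.361, 0.609]
force: [0.7, -0.1, -5.1]
finger_gap: 0.754
```

```bash
python3 - <<'E'
from h import *
go([.5525,.0092,.100],-86.8)
a=optics.snapshot('wrist')[:,:,::-1]; s=optics.snapshot('scene')[:,:,::-1]
cv2.imwrite('pics/s8.png',np.hstack([cv2.resize(s[100:220,330:450],None,fx=4,fy=4,interpolation=cv2.INTER_CUBIC),cv2.resize(a[:,160:480],(320,480))]))
E
```

```text
t 7.73 tcp [0.4961 0.2943 0.1038] toolx [ 0.01   0.002 -1.   ] jaw yaw -61.88 q1,q6 [0.343 1.424] gap 0.754 F [ 0.7 -0.1 -5.1]
shift [ 0.0038 -0.0847  0.278 ] turn 0.4349 alt -2.7067 rows>= 6.970088767955817
```

View pics/s8.png

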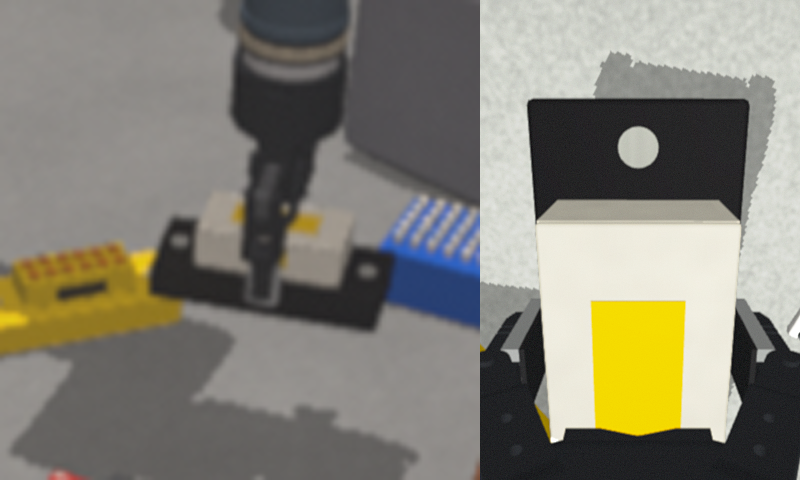

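Call:
{"api": "step_arm", "payload": {"commands": [[0.001,-0.009,0.03,0.05],[0.001,-0.021,0.067,0.11],[0.002,-0.032,0.105,0.17],[0.003,-0.044,0.143,0.23],[0.003,-0.055,0.181,0.29],[0.004,-0.067,0.219,0.35],[0.004,-0.078,0.255,0.4],[0.004,-0.085,0.278,0.435]]}}

```text
t: 8.5
tcp_pos: [0.5489, 0.0043, 0.0945]
tool_rot: [0.487, 0.512, -0.487, 0.513]
force: [0.8, 0.1, -4.4]
finger_gap: 0.752
```

Call:
{"api": "step_arm", "payload": {"commands": [[0,0,0,0],[0,0,0,0],[0,0,0,0]]}}

```text
t: 8.75
tcp_pos: [0.5469, 0.0048, 0.0929]
tool_rot: [0.486, 0.514, -0.488, 0.511]
force: [-0.4, 0.4, -5.9]
finger_gap: 0.75
```

```bash
python3 - <<'E'
from h import *
import pickle
go([.5525,.0092,.100],-86.8)
p=optics.camera_params('wrist'); pickle.dump(p,open('w9.pkl','wb'));a=optics.snapshot('wrist')[:,:,::-1]; s=optics.snapshot('top')[:,:,::-1]
cv2.imwrite('pics/w9.png',a); cv2.imwrite('pics/t9.png',cv2.resize(s[170:310,230:370],None,fx=4,fy=4,interpolation=cv2.INTER_CUBIC))
E
```

```text
t 8.75 tcp [0.5469 0.0048 0.0929] toolx [-0.005  0.    -1.   ] jaw yaw -87.11 q1,q6 [-0.195  1.325] gap 0.75 F [-0.4  0.4 -5.9]
shift [-0.0071  0.0058 -0.0041] turn -0.0054 alt 3.1362 rows>= 0.2409764609091065
```

View pics/w9.png

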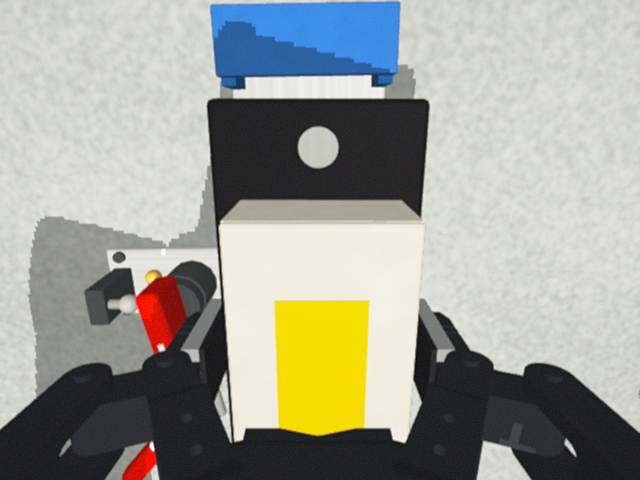

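View pics/t9.png

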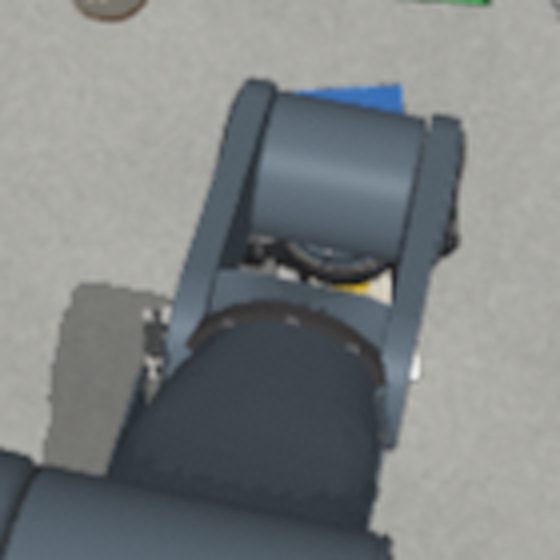

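```bash
python3 - <<'E'
from h import *
import pickle
p=pickle.load(open('w9.pkl','rb'))
y=np.radians(3.2); u=np.array([np.cos(y),np.sin(y)]); v=np.array([-u[1],u[0]]);o=np.array([.5795,.0107])
def D(P): return np.c_[(P[:,:2]-o)@u,(P[:,:2]-o)@v].round(4)
print('lip front edge z.05',D(plane(p,[(217,77),(400,74)],.05)),'inner cheeks z.04', D(plane(p,[(245,88),(372,86)],.04)))
for z in (.145,.1515,.158):
  print('cass far',z,D(plane(p,[(209,101),(428,101)],z)), 'screw',D(plane(p,[(318,147)],z)))
a=plane(p,[(217,77),(400,74)],.05); d=a[0]-a[1]; print(np.degrees(np.arctan2(-d[0],d[1])))
b=plane(p,[(209,101),(428,101)],.1515); d=b[0]-b[1]; print(np.degrees(np.arctan2(-d[0],d[1])))
E
```

```text
lip front edge z.05 [[ 0.0621  0.0471]
 [ 0.063  -0.0477]] inner cheeks z.04 [[ 0.0573  0.0346]
 [ 0.0579 -0.0347]]
cass far 0.145 [[ 0.0468  0.0278]
 [ 0.0464 -0.0383]] screw [[ 0.033 -0.005]]
cass far 0.1515 [[ 0.0465  0.0261]
 [ 0.0461 -0.0366]] screw [[ 0.0335 -0.005 ]]
cass far 0.158 [[ 0.0463  0.0244]
 [ 0.0459 -0.0349]] screw [[ 0.0339 -0.005 ]]
3.7440135161952894
2.873225947043238
```

The lip projects to dock x≈63 and y≈±47.4 as specified, so the dock pose is confirmed. The cassette sits about 1 mm right of the TCP laterally.

```bash
cat >> h.py <<'E'
yw=np.radians(3.2); U=np.array([np.cos(yw),np.sin(yw)]); V=np.array([-U[1],U[0]]);O=np.array([.5795,.0107])
def dk(x,y,z): return [*(O+U*x+V*y),z]
def D(P): P=np.atleast_2d(P); return np.c_[(P[:,:2]-O)@U,(P[:,:2]-O)@V].round(4)
E
python3 -c "
from h import *
go(dk(-.028,.001,.03),-86.8);go(dk(-.028,.001,-.018),-86.8)"
```

```text
t 8.85 tcp [0.5474 0.0058 0.0936] toolx [-0.003 -0.    -1.   ] jaw yaw -86.98 q1,q6 [-0.193  1.325] gap 0.754 F [ 0.5  0.  -5.6]
shift [ 0.0636  0.0045 -0.0041] turn -0.0032 alt 3.1384 rows>= 1.5314277746645588
t 8.85 tcp [0.5474 0.0058 0.0936] toolx [-0.003 -0.    -1.   ] jaw yaw -86.98 q1,q6 [-0.193  1.325] gap 0.754 F [ 0.5  0.  -5.6]
shift [ 0.1116  0.0046 -0.0041] turn -0.0032 alt 3.1384 rows>= 2.6796320439076617
```

Call:
{"api": "step_arm", "payload": {"commands": [[0.01,0.002,-0.002,-0.004],[0.025,0.004,-0.004,-0.004],[0.045,0.004,-0.004,-0.004],[0.065,0.004,-0.004,-0.004],[0.08,0.004,-0.004,-0.004],[0.09,0.004,-0.004,-0.004],[0.095,0.004,-0.004,-0.004],[0.095,0.004,-0.004,-0.004]]}}

```text
t: 9.52
tcp_pos: [0.5501, 0.0109, -0.0027]
tool_rot: [0.484, 0.516, -0.486, 0.513]
force: [-0.0, 0.0, -5.3]
finger_gap: 0.755
```

```bash
python3 - <<'E'
from h import *
import pickle
go(dk(-.028,.001,-.020),-86.8)
p=optics.camera_params('wrist'); pickle.dump(p,open('w10.pkl','wb'));a=optics.snapshot('wrist')[:,:,::-1]; s=optics.snapshot('scene')[:,:,::-1]
cv2.imwrite('pics/w10.png',np.hstack([cv2.resize(s[190:310,290:410],None,fx=4,fy=4,interpolation=cv2.INTER_CUBIC),cv2.resize(a[:,160:480],(320,480))]))
cv2.imwrite('pics/w10r.png',a)
E
```

```text
t 9.52 tcp [ 0.5501  0.0109 -0.0027] toolx [-0.005  0.    -1.   ] jaw yaw -86.68 q1,q6 [-0.183  1.33 ] gap 0.755 F [-0.   0.  -5.3]
shift [0.0173 0.0014 0.0009] turn 0.0021 alt -3.1395 rows>= 0.4165551911164882
```

View pics/w10.png

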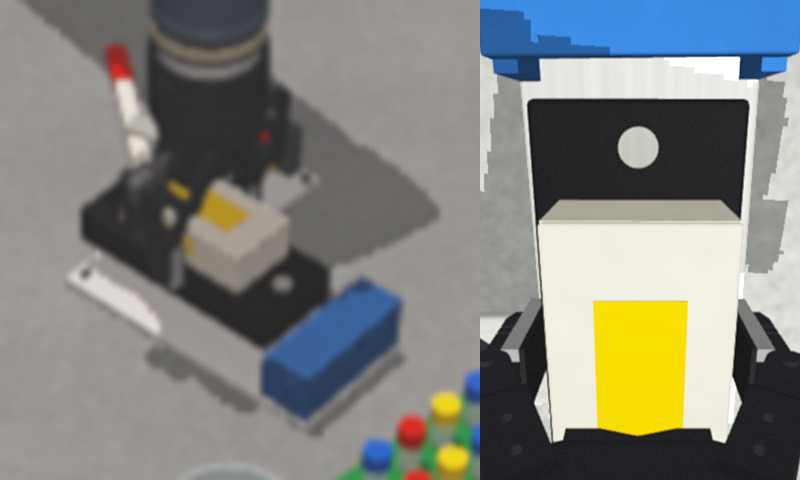

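The cassette is aligned and short of the cheeks. Lowering.

Call:
{"api": "step_arm", "payload": {"commands": [[0.004,0.001,0.001,0.002],[0.009,0.001,0.001,0.002],[0.013,0.001,0.001,0.002],[0.016,0.001,0.001,0.002],[0.018,0.001,0.001,0.002],[0.018,0.001,0.001,0.002]]}}

```text
t: 10.12
tcp_pos: [0.5521, 0.0094, -0.0196]
tool_rot: [0.485, 0.514, -0.487, 0.513]
force: [0.3, 1.0, -5.0]
finger_gap: 0.756
```

```bash
python3 - <<'E'
from h import *
import pickle
go(dk(-.028,.001,-.022),-86.8)
E
```

```text
t 10.12 tcp [ 0.5521  0.0094 -0.0196] toolx [-0.003  0.    -1.   ] jaw yaw -86.84 q1,q6 [-0.185  1.331] gap 0.756 F [ 0.3  1.  -5. ]
shift [ 0.0024 -0.0005 -0.0008] turn -0.0007 alt 3.1409 rows>= 0.06133461159058313
```

Call:
{"api": "step_arm", "payload": {"commands": [[0.002,0,0,0],[0.003,0,0,0],[0.003,0,0,0],[0.003,0,0,0]]}}

```text
t: 10.45
tcp_pos: [0.5522, 0.0093, -0.022]
tool_rot: [0.485, 0.514, -0.487, 0.513]
force: [-1.9, -0.2, 2.2]
finger_gap: 0.756
```

Call:
{"api": "step_arm", "payload": {"commands": [[0,0.004,0,0],[0,0.008,0,0],[0,0.012,0,0],[0,0.016,0,0],[0,0.018,0,0],[0,0.018,0,0]]}}

```text
t: 10.95
tcp_pos: [0.57, 0.0105, -0.022]
tool_rot: [0.485, 0.514, -0.487, 0.513]
force: [-3.8, -0.4, 2.3]
finger_gap: 0.751
```

```bash
python3 - <<'E'
from h import *
go(dk(.001,.001,-.022),-86.8)
a=optics.snapshot('wrist')[:,:,::-1]; s=optics.snapshot('scene')[:,:,::-1]
cv2.imwrite('pics/w11.png',np.hstack([cv2.resize(s[190:310,290:410],None,fx=4,fy=4,interpolation=cv2.INTER_CUBIC),cv2.resize(a[:,160:480],(320,480))]))
E
```

```text
t 10.95 tcp [ 0.57    0.0105 -0.022 ] toolx [-0.003  0.    -1.   ] jaw yaw -86.83 q1,q6 [-0.177  1.339] gap 0.751 F [-3.8 -0.4  2.3]
shift [-0.0001  0.0105 -0.0007] turn -0.0006 alt 3.141 rows>= 0.25124265087425723
```

View pics/w11.png

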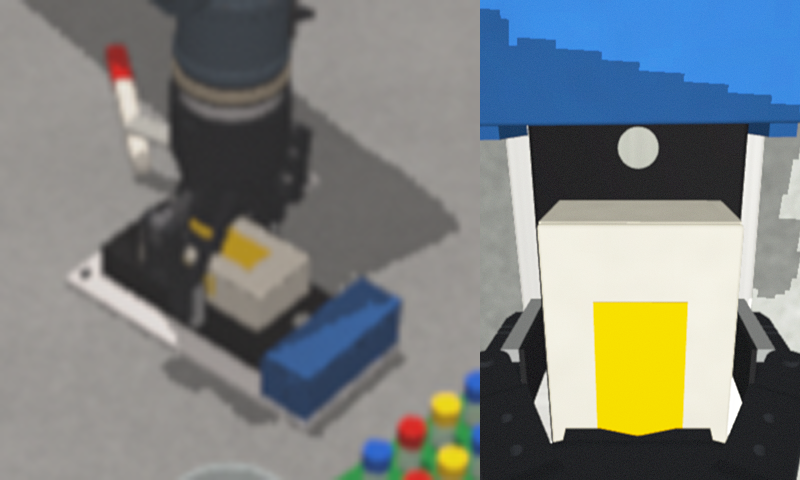

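The far end is under the lip (wrist row 125 hides its edge), and the base lies on the floor with light drag. Sliding on to the stop.

Call:
{"api": "step_arm", "payload": {"commands": [[0,0.003,0,0],[0,0.006,0,0],[0,0.009,0,0],[0,0.011,0,0],[0,0.012,0,0],[0,0.012,0,0]]}}

```text
t: 11.55
tcp_pos: [0.5804, 0.0113, -0.022]
tool_rot: [0.484, 0.515, -0.487, 0.512]
force: [-5.9, -0.1, 4.6]
finger_gap: 0.755
```

```bash
python3 - <<'E'
from h import *
go(dk(.001,.001,-.022),-86.8)
E
```

```text
t 11.55 tcp [ 0.5804  0.0113 -0.022 ] toolx [-0.006  0.    -1.   ] jaw yaw -86.81 q1,q6 [-0.172  1.344] gap 0.755 F [-5.9 -0.1  4.6]
shift [-0.      0.0001 -0.0005] turn -0.0002 alt 3.1414 rows>= 0.011655222768520188
```

Call:
{"api": "step_arm", "payload": {"commands": [[0,0.002,0,0],[0,0.004,0,0],[0,0.004,0,0],[0,0.004,0,0]]}}

```text
t: 11.88
tcp_pos: [0.5799, 0.0113, -0.022]
tool_rot: [0.482, 0.518, -0.489, 0.51]
force: [-11.2, -2.5, 7.7]
finger_gap: 0.752
```

```bash
python3 - <<'E'
from h import *
go(dk(.001,.001,-.022),-86.8)
a=optics.snapshot('wrist')[:,:,::-1]; s=optics.snapshot('scene')[:,:,::-1]
cv2.imwrite('pics/w12.png',np.hstack([cv2.resize(s[190:310,290:410],None,fx=4,fy=4,interpolation=cv2.INTER_CUBIC),cv2.resize(a[:,160:480],(320,480))]))
E
```

```text
t 11.88 tcp [ 0.5799  0.0113 -0.022 ] toolx [-0.015  0.    -1.   ] jaw yaw -86.79 q1,q6 [-0.172  1.346] gap 0.752 F [-11.2  -2.5   7.7]
shift [-0.      0.0005 -0.0004] turn 0.0001 alt -3.1415 rows>= 0.016541982142854298
```

View pics/w12.png

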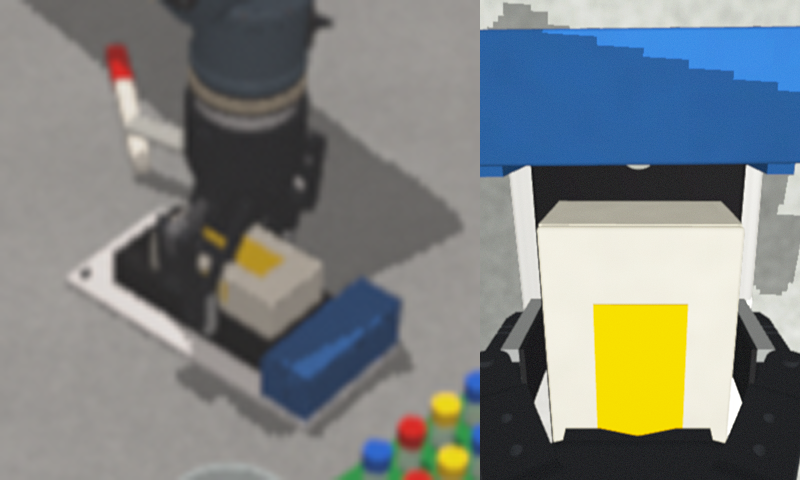

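The cassette is at the stop: the push rose to 11 N with no travel. Easing off and opening.

Call:
{"api": "step_arm", "payload": {"commands": [[-0.001,-0.001,0,0],[-0.001,-0.001,0,0]]}}

```text
t: 12.15
tcp_pos: [0.5796, 0.011, -0.0211]
tool_rot: [0.483, 0.517, -0.489, 0.51]
force: [-0.5, -0.7, -3.4]
finger_gap: 0.752
```

Call:
{"api": "step_arm", "payload": {"commands": [[0,0,0,0],[0,0,0,0],[0,0,0,0],[0,0,0,0],[0,0,0,0],[0,0,0,0]], "jaw": 0.0854}}

```text
t: 12.65
tcp_pos: [0.58, 0.011, -0.021]
tool_rot: [0.483, 0.517, -0.489, 0.511]
force: [-0.3, -0.3, 0.5]
finger_gap: 1.002
```

```bash
python3 - <<'E'
from h import *
go(dk(0,0,.09),-86.8)
E
```

```text
t 12.65 tcp [ 0.58   0.011 -0.021] toolx [-0.013 -0.    -1.   ] jaw yaw -86.8 q1,q6 [-0.172  1.345] gap 1.002 F [-0.3 -0.3  0.5]
shift [-0.111  -0.0019  0.0002] turn 0.0 alt -3.1416 rows>= 2.662143159923064
```

Call:
{"api": "step_arm", "payload": {"commands": [[-0.01,0,0,0],[-0.03,0,0,0],[-0.06,0,0,0],[-0.09,-0.001,0,0],[-0.12,-0.001,0,0],[-0.15,-0.001,0,0],[-0.17,-0.001,0,0],[-0.17,-0.001,0,0]]}}

```text
t: 13.32
tcp_pos: [0.5848, 0.0105, 0.1549]
tool_rot: [0.485, 0.514, -0.487, 0.514]
force: [0.3, 0.6, 0.3]
finger_gap: 1.004
```

```bash
python3 - <<'E'
from h import *
import pickle
go(dk(-.14,.085,.15),-76)
p=optics.camera_params('wrist'); pickle.dump(p,open('w13.pkl','wb'));a=optics.snapshot('wrist')[:,:,::-1]
cv2.imwrite('pics/w13.png',a)
E
```

```text
t 13.32 tcp [0.5848 0.0105 0.1549] toolx [-0.002 -0.002 -1.   ] jaw yaw -86.79 q1,q6 [-0.172  1.344] gap 1.004 F [0.3 0.6 0.3]
shift [ 0.005  -0.1453 -0.0855] turn -0.1883 alt 2.9533 rows>= 4.044169303946464
```

View pics/w13.png

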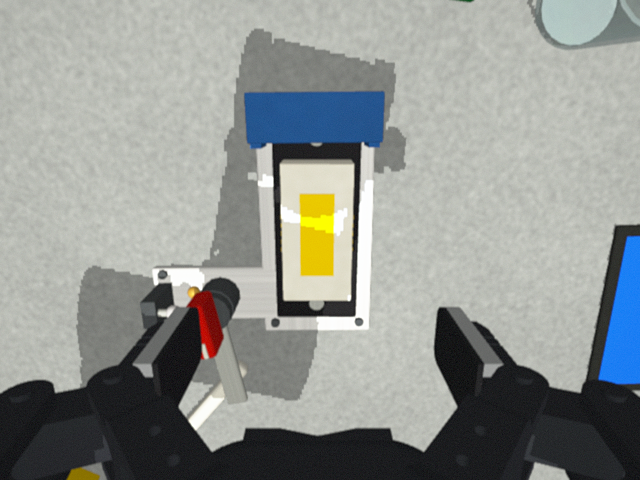

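```bash
python3 - <<'E'
from h import *
import pickle
p=pickle.load(open('w13.pkl','rb'))
print('cass near corners',D(plane(p,[(277,317),(356,316)],.036)),'cover top',D(plane(p,[(281,162),(354,161),(351,300),(283,301)],.066)),'dock near',D(plane(p,[(266,329),(369,329)],.008)),'lip',D(plane(p,[(247,143),(383,142)],.05)))
go([.505,.0915,.13],-76.5)
E
```

```text
cass near corners [[-0.0786  0.0325]
 [-0.0778 -0.0332]] cover top [[ 0.0517  0.0232]
 [ 0.0524 -0.0254]
 [-0.0488 -0.0258]
 [-0.0496  0.0244]] dock near [[-0.1057  0.0461]
 [-0.1058 -0.0486]] lip [[ 0.0631  0.0478]
 [ 0.0638 -0.0466]]
t 13.37 tcp [0.5832 0.0107 0.1525] toolx [-0.006 -0.001 -1.   ] jaw yaw -86.79 q1,q6 [-0.172  1.344] gap 0.998 F [ 1.1  0.1 -1.1]
shift [ 0.0228 -0.0734 -0.0851] turn -0.1796 alt 2.962 rows>= 2.749167577593575
```

The cassette is home: its near corners project to dock x≈-0.078 and y≈±0.033. On to the knob.

Call:
{"api": "step_arm", "payload": {"commands": [[0,-0.018,-0.02,-0.05],[0,-0.037,-0.042,-0.1],[0,-0.055,-0.064,-0.15],[0.01,-0.073,-0.085,-0.18],[0.022,-0.073,-0.085,-0.18],[0.022,-0.073,-0.085,-0.18],[0.022,-0.073,-0.085,-0.18]], "jaw": 0.034}}

```text
t: 13.95
tcp_pos: [0.5045, 0.0916, 0.1299]
tool_rot: [0.435, 0.557, -0.44, 0.554]
force: [0.9, -0.1, 1.0]
finger_gap: 0.4
```

```bash
python3 - <<'E'
from h import *
import pickle
go([.505,.0915,.06],-76.5)
p=optics.camera_params('wrist'); pickle.dump(p,open('w14.pkl','wb'));a=optics.snapshot('wrist')[:,:,::-1]
cv2.imwrite('pics/w14.png',a)
E
```

```text
t 13.95 tcp [0.5045 0.0916 0.1299] toolx [-0.008 -0.001 -1.   ] jaw yaw -76.45 q1,q6 [-0.038  1.298] gap 0.4 F [ 0.9 -0.1  1. ]
shift [0.0699 0.001  0.0002] turn 0.0009 alt -3.1407 rows>= 1.675971791896502
```

View pics/w14.png

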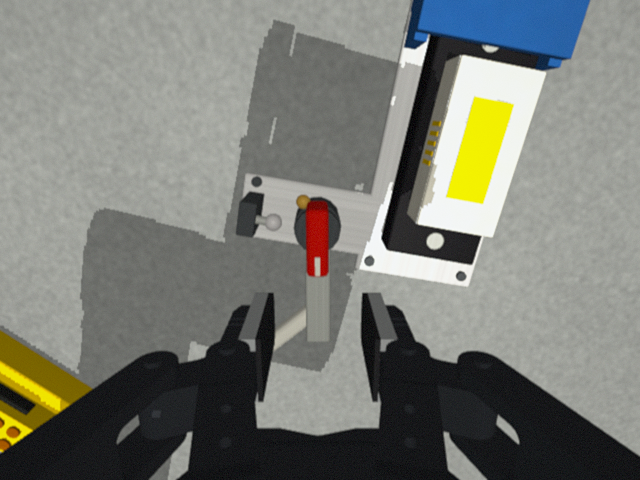

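```bash
python3 - <<'E'
from h import *
import pickle
p=pickle.load(open('w14.pkl','rb')); s=telemetry.sense(); M=R.from_quat(s['tool_rot']).as_matrix()
print(plane(p,[(307,202),(327,202),(327,274),(308,274)],.0805).round(4),plane(p,[(317,238)],.0805))
for x in (-.02,-.03,-.035,-.04,-.045,-.05): print(x,proj(p,[s['tcp_pos']+M@[x,.011,-.017],s['tcp_pos']+M@[x,.011,.017]]).round(0).tolist())
E
```

```text
[[0.5296 0.1034 0.0805]
 [0.5323 0.092  0.0805]
 [0.4885 0.0812 0.0805]
 [0.4857 0.0926 0.0805]] [[0.50960165 0.09258448 0.0805    ]]
-0.02 [[278.0, 270.0], [358.0, 270.0]]
-0.03 [[276.0, 280.0], [360.0, 280.0]]
-0.035 [[274.0, 284.0], [361.0, 285.0]]
-0.04 [[273.0, 290.0], [363.0, 290.0]]
-0.045 [[271.0, 295.0], [364.0, 295.0]]
-0.05 [[270.0, 301.0], [366.0, 301.0]]
```

Call:
{"api": "step_arm", "payload": {"commands": [[0.02,0.002,0,0],[0.045,0.002,0,0],[0.07,0.002,0,0],[0.09,0.002,0,0],[0.105,0.002,0,0],[0.11,0.002,0,0],[0.11,0.002,0,0]]}}

```text
t: 14.58
tcp_pos: [0.5071, 0.0908, 0.0195]
tool_rot: [0.436, 0.557, -0.44, 0.553]
force: [-0.9, -0.1, -0.3]
finger_gap: 0.398
```

```bash
python3 - <<'E'
from h import *
go([.506,.0918,.02],-76.5)
a=optics.snapshot('wrist')[:,:,::-1]; s=optics.snapshot('scene')[:,:,::-1]
cv2.imwrite('pics/w15.png',np.hstack([cv2.resize(s[180:270,300:390],None,fx=5,fy=5,interpolation=cv2.INTER_CUBIC)[:450],cv2.resize(a[140:380,200:450],None,fx=1.4,fy=1.875)]))
E
```

```text
t 14.58 tcp [0.5071 0.0908 0.0195] toolx [-0.008 -0.001 -1.   ] jaw yaw -76.56 q1,q6 [-0.039  1.3  ] gap 0.398 F [-0.9 -0.1 -0.3]
shift [-0.0005 -0.0009 -0.0012] turn -0.0011 alt 3.1405 rows>= 0.037546498550055755
```

View pics/w15.png

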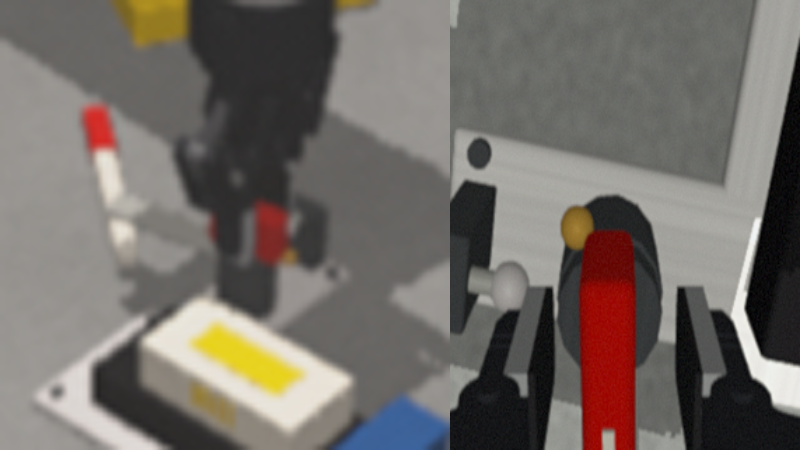

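The fingers straddle the red bar evenly at mid-length. Closing.

Call:
{"api": "step_arm", "payload": {"commands": [[0,0,0,0],[0,0,0,0],[0,0,0,0],[0,0,0,0],[0,0,0,0]], "jaw": 0.004, "grip_force": 60}}

```text
t: 15.1
tcp_pos: [0.509, 0.0929, 0.0225]
tool_rot: [0.438, 0.556, -0.438, 0.554]
force: [-0.4, 6.7, 2.9]
finger_gap: 0.148
```

Call:
{"api": "step_arm", "payload": {"commands": [[0,0,0,-0.1],[0,0,0,-0.2],[0,0,0,-0.3],[0,0,0,-0.4],[0,0,0,-0.5],[0,0,0,-0.6],[0,0,0,-0.6]]}}

```text
t: 15.68
tcp_pos: [0.5074, 0.0957, 0.0226]
tool_rot: [0.255, 0.662, -0.253, 0.658]
force: [-1.2, 11.7, -5.0]
finger_gap: 0.146
```

```bash
python3 - <<'E'
from h import *
go([.506,.0918,.02],3.7)
print(telemetry.sense()['ft_torque'])
E
```

```text
t 15.68 tcp [0.5074 0.0957 0.0226] toolx [-0.004  0.005 -1.   ] jaw yaw -42.12 q1,q6 [-0.033  0.696] gap 0.146 F [-1.2 11.7 -5. ]
shift [ 0.0026 -0.0038  0.0016] turn -0.7998 alt 2.3418 rows>= 6.400116074579527
[ 1.58204844  0.0302625  -0.04020408]
```

Call:
{"api": "step_arm", "payload": {"commands": [[0,0,0,-0.1],[0,0,0,-0.2],[0,0,0,-0.3],[0,0,0,-0.4],[0,0,0,-0.5],[0,0,0,-0.6],[0,0,0,-0.7],[0,0,0,-0.8]]}}

```text
t: 16.35
tcp_pos: [0.5032, 0.0973, 0.0226]
tool_rot: [-0.022, 0.711, 0.027, 0.703]
force: [-5.8, 5.4, -2.1]
finger_gap: 0.148
```

Call:
{"api": "step_arm", "payload": {"commands": [[0,0,0,0],[0,0,0,0]]}}

```text
t: 16.52
tcp_pos: [0.5032, 0.0974, 0.0226]
tool_rot: [-0.022, 0.71, 0.027, 0.703]
force: [-0.2, -0.7, -7.8]
finger_gap: 0.143
```

```bash
python3 - <<'E'
from h import *
go([.506,.0918,.02],3.7)
print(telemetry.sense()['ft_torque'])
a=optics.snapshot('wrist')[:,:,::-1]; s=optics.snapshot('scene')[:,:,::-1]
cv2.imwrite('pics/w16.png',np.hstack([cv2.resize(s[190:310,290:410],None,fx=4,fy=4,interpolation=cv2.INTER_CUBIC),cv2.resize(a[:,160:480],(320,480))]))
E
```

```text
t 16.52 tcp [0.5032 0.0974 0.0226] toolx [-0.011  0.006 -1.   ] jaw yaw 3.93 q1,q6 [-0.031 -0.107] gap 0.143 F [-0.2 -0.7 -7.8]
shift [ 0.0026 -0.0058  0.0025] turn 0.004 alt -3.1376 rows>= 0.16382307204243549
[-0.18819107 -0.36636596 -0.00694418]
```

View pics/w16.png

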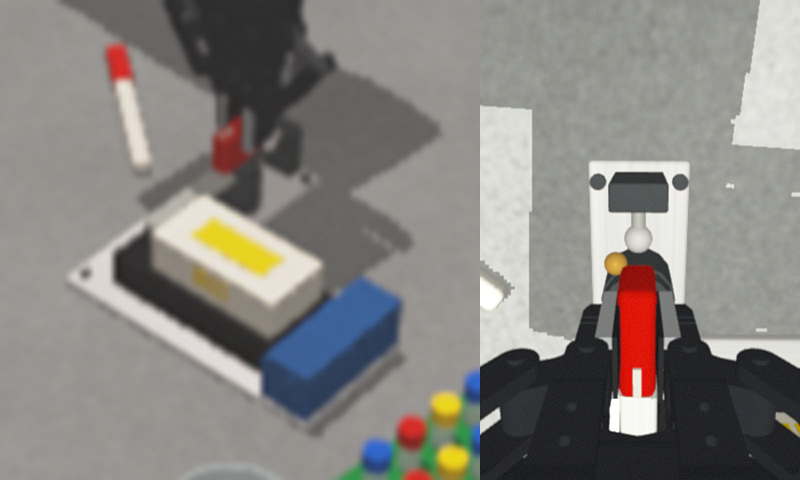

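The knob has turned 80.5° (1.405 rad) and the residual torque is nil. Release and rise.

Call:
{"api": "step_arm", "payload": {"commands": [[0,0,0,0],[0,0,0,0],[0,0,0,0],[0,0,0,0]], "jaw": 0.034}}

```text
t: 16.95
tcp_pos: [0.504, 0.0973, 0.0233]
tool_rot: [-0.021, 0.71, 0.026, 0.703]
force: [-0.2, 1.4, -0.1]
finger_gap: 0.398
```

Call:
{"api": "step_arm", "payload": {"commands": [[-0.01,0,0,0],[-0.03,0,0,0],[-0.06,0,0,0],[-0.095,0,0,0],[-0.125,0,0,0],[-0.145,0,0,0],[-0.145,0,0,0]]}}

```text
t: 17.53
tcp_pos: [0.5091, 0.0963, 0.1739]
tool_rot: [-0.022, 0.706, 0.026, 0.707]
force: [0.4, -0.0, -0.6]
finger_gap: 0.398
```

```bash
python3 - <<'E'
from h import *
import pickle
go(dk(-.03,0,.165),-86.8)
p=optics.camera_params('wrist'); pickle.dump(p,open('w17.pkl','wb'));a=optics.snapshot('wrist')[:,:,::-1]; s=optics.snapshot('scene')[:,:,::-1]
cv2.imwrite('pics/w17.png',np.hstack([cv2.resize(s[190:310,290:410],None,fx=4,fy=4,interpolation=cv2.INTER_CUBIC),cv2.resize(a[:,160:480],(320,480))]))
E
```

```text
t 17.53 tcp [0.5091 0.0963 0.1739] toolx [ 0.002  0.006 -1.   ] jaw yaw 3.85 q1,q6 [-0.033 -0.104] gap 0.398 F [ 0.4 -0.  -0.6]
shift [ 0.0084 -0.0898  0.0345] turn -1.5595 alt 1.5821 rows>= 12.479197272348328
```

View pics/w17.png

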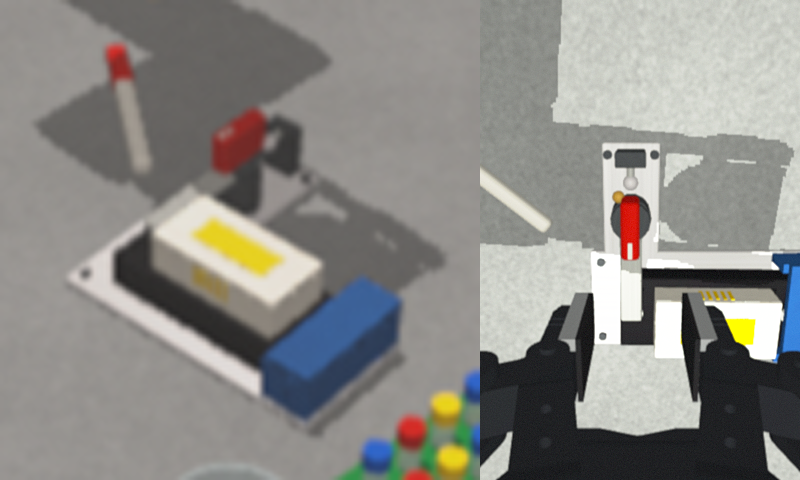

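The clamp arm lies across the cassette's near end (closed). Now to the cover.

Call:
{"api": "step_arm", "payload": {"commands": [[0.001,-0.012,0.004,0.12],[0.002,-0.024,0.009,0.24],[0.003,-0.036,0.014,0.36],[0.004,-0.05,0.019,0.48],[0.005,-0.06,0.024,0.6],[0.006,-0.07,0.028,0.72],[0.007,-0.08,0.032,0.84],[0.008,-0.09,0.034,0.96]], "jaw": 0.0854}}

```text
t: 18.3
tcp_pos: [0.5449, 0.0085, 0.1593]
tool_rot: [0.308, 0.641, -0.306, 0.633]
force: [-0.2, 0.3, -0.3]
finger_gap: 0.997
```

```bash
python3 -c "
from h import *
go(dk(.001,0,.12),-86.8)"
```

```text
t 18.3 tcp [0.5449 0.0085 0.1593] toolx [-0.01   0.007 -1.   ] jaw yaw -51.52 q1,q6 [-0.193  0.703] gap 0.997 F [-0.2  0.3 -0.3]
shift [0.039  0.0294 0.0208] turn 0.6158 alt -2.5258 rows>= 4.927468910461669
```

Call:
{"api": "step_arm", "payload": {"commands": [[0.01,0.006,0.004,0.12],[0.02,0.012,0.008,0.24],[0.03,0.018,0.012,0.36],[0.039,0.024,0.016,0.48],[0.039,0.03,0.021,0.6],[0.039,0.03,0.021,0.616],[0.039,0.03,0.021,0.616]]}}

```text
t: 18.88
tcp_pos: [0.5801, 0.0111, 0.1185]
tool_rot: [0.484, 0.519, -0.486, 0.509]
force: [-0.7, 0.6, -0.4]
finger_gap: 0.996
```

```bash
python3 - <<'E'
from h import *
import pickle
go(dk(.001,0,.06),-86.8)
p=optics.camera_params('wrist'); pickle.dump(p,open('w18.pkl','wb'));a=optics.snapshot('wrist')[:,:,::-1]
cv2.imwrite('pics/w18.png',a)
E
```

```text
t 18.88 tcp [0.5801 0.0111 0.1185] toolx [-0.013  0.008 -1.   ] jaw yaw -86.69 q1,q6 [-0.177  1.333] gap 0.996 F [-0.7  0.6 -0.4]
shift [0.0585 0.0011 0.0008] turn 0.0019 alt -3.1397 rows>= 1.4038522230521575
```

View pics/w18.png

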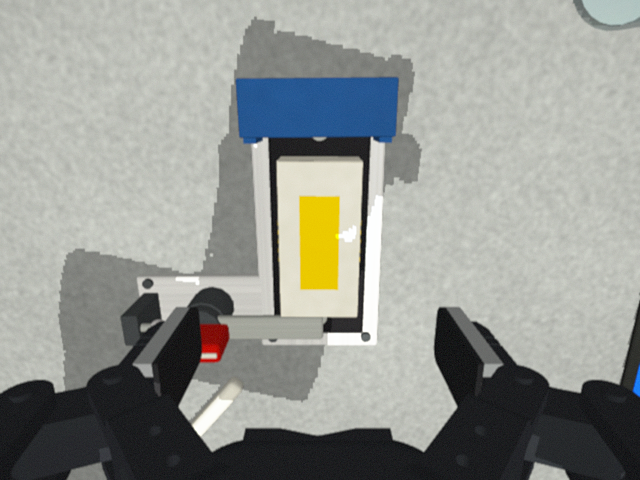

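The clamp arm crosses at row 327 and the cover is centred. By the earlier calibration TCP z≈0.002 puts the tips about 4 mm above the base. Descending.

Call:
{"api": "step_arm", "payload": {"commands": [[0.02,0.001,0,0.002],[0.045,0.001,0,0.002],[0.07,0.001,0,0.002],[0.09,0.001,0,0.002],[0.105,0.001,0,0.002],[0.114,0.001,0,0.002],[0.116,0.001,0,0.002],[0.116,0.001,0,0.002]]}}

```text
t: 19.6
tcp_pos: [0.579, 0.0121, 0.0027]
tool_rot: [0.484, 0.519, -0.487, 0.509]
force: [0.1, 0.7, 0.1]
finger_gap: 0.998
```

```bash
python3 - <<'E'
from h import *
go(dk(.001,0,.002),-86.8)
E
```

```text
t 19.6 tcp [0.579  0.0121 0.0027] toolx [-0.013  0.008 -1.   ] jaw yaw -86.73 q1,q6 [-0.175  1.333] gap 0.998 F [0.1 0.7 0.1]
shift [0.0007 0.0014 0.0014] turn 0.0012 alt -3.1404 rows>= 0.05088100324388577
```

Call:
{"api": "step_arm", "payload": {"commands": [[0,0.001,0.001,0],[0,0.001,0.001,0],[0,0.001,0.001,0],[0,0.001,0.001,0],[0,0.001,0.001,0],[0,0.001,0.001,0]], "jaw": 0.035, "grip_force": 65}}

```text
t: 20.1
tcp_pos: [0.5811, 0.0111, 0.0041]
tool_rot: [0.485, 0.519, -0.486, 0.509]
force: [-1.1, 0.1, 5.7]
finger_gap: 0.574
```

```bash
python3 - <<'E'
from h import *
go(dk(.001,0,.002),-86.8)
a=optics.snapshot('wrist')[:,:,::-1]; s=optics.snapshot('scene')[:,:,::-1]
cv2.imwrite('pics/w19.png',np.hstack([cv2.resize(s[190:310,290:410],None,fx=4,fy=4,interpolation=cv2.INTER_CUBIC),cv2.resize(a[:,160:480],(320,480))]))
E
```

```text
t 20.1 tcp [0.5811 0.0111 0.0041] toolx [-0.011  0.007 -1.   ] jaw yaw -86.73 q1,q6 [-0.176  1.331] gap 0.574 F [-1.1  0.1  5.7]
shift [ 0.0021 -0.0006  0.0003] turn 0.0013 alt -3.1403 rows>= 0.05378977888650549
```

View pics/w19.png

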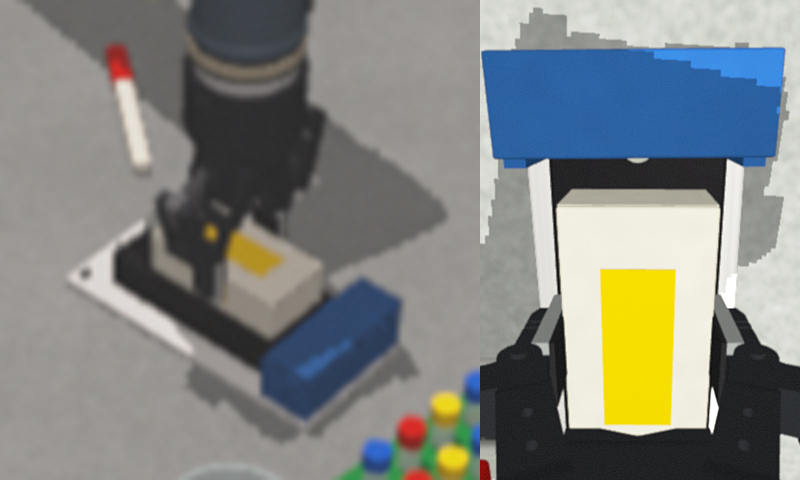

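The gap is 49 mm, so the grip is on the cover sides. Pulling up gradually.

Call:
{"api": "step_arm", "payload": {"commands": [[-0.002,0,0,0],[-0.005,0,0,0],[-0.008,0,0,0],[-0.012,0,0,0],[-0.016,0,0,0],[-0.02,0,0,0]]}}

```text
t: 20.7
tcp_pos: [0.5798, 0.011, 0.0234]
tool_rot: [0.484, 0.52, -0.487, 0.509]
force: [-1.0, 0.3, -2.2]
finger_gap: 0.576
```

```bash
python3 - <<'E'
from h import *
go(dk(.001,0,.002),-86.8)
a=optics.snapshot('wrist')[:,:,::-1]; s=optics.snapshot('scene')[:,:,::-1]
cv2.imwrite('pics/w20.png',np.hstack([cv2.resize(s[190:310,290:410],None,fx=4,fy=4,interpolation=cv2.INTER_CUBIC),cv2.resize(a[:,160:480],(320,480))]))
E
```

```text
t 20.7 tcp [0.5798 0.011  0.0234] toolx [-0.014  0.008 -1.   ] jaw yaw -86.71 q1,q6 [-0.177  1.332] gap 0.576 F [-1.   0.3 -2.2]
shift [0.0214 0.0009 0.0005] turn 0.0016 alt -3.14 rows>= 0.5146209687265946
```

View pics/w20.png

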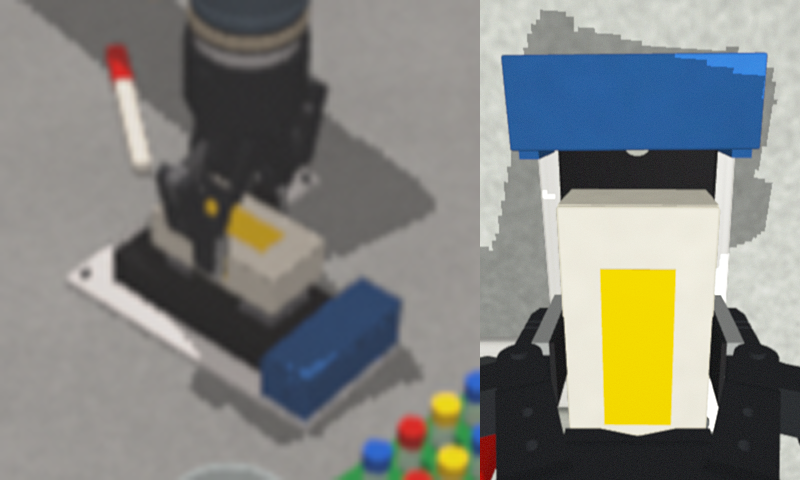

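The cover has come up with the gripper and the cassette stays down. Raising further.

Call:
{"api": "step_arm", "payload": {"commands": [[-0.005,0,0,0],[-0.012,0,0,0],[-0.025,0,0,0],[-0.045,0,0,0],[-0.07,0,0,0],[-0.09,0,0,0],[-0.1,0,0,0],[-0.1,0,0,0]]}}

```text
t: 21.47
tcp_pos: [0.5859, 0.0096, 0.1297]
tool_rot: [0.487, 0.516, -0.484, 0.513]
force: [0.1, 1.1, -0.7]
finger_gap: 0.569
```

```bash
python3 - <<'E'
from h import *
go([.507,-.340,.13],-86.8)
a=optics.snapshot('wrist')[:,:,::-1]; s=optics.snapshot('scene')[:,:,::-1]
cv2.imwrite('pics/w21.png',np.hstack([cv2.resize(s[190:310,290:410],None,fx=4,fy=4,interpolation=cv2.INTER_CUBIC),cv2.resize(a[:,160:480],(320,480))]))
E
```

```text
t 21.47 tcp [0.5859 0.0096 0.1297] toolx [-0.001  0.006 -1.   ] jaw yaw -86.71 q1,q6 [-0.177  1.333] gap 0.569 F [ 0.1  1.1 -0.7]
shift [-0.0022 -0.0988  0.3445] turn 0.0015 alt -3.14 rows>= 8.594568836857295
```

View pics/w21.png

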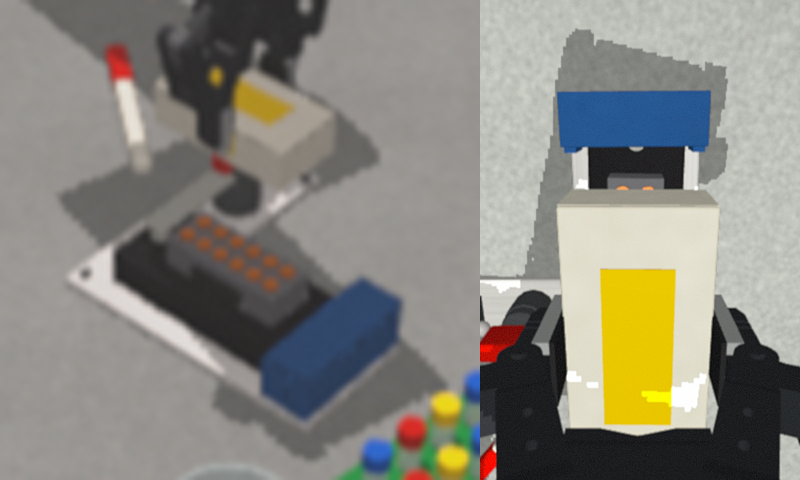

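The cover is off, showing the grey block with its wells. Carrying it to the mat.

Call:
{"api": "step_arm", "payload": {"commands": [[0,-0.006,0.02,0],[0,-0.017,0.055,0],[0,-0.028,0.093,0],[0,-0.04,0.131,0],[0,-0.051,0.169,0],[0,-0.062,0.207,0],[0,-0.073,0.245,0],[0,-0.083,0.28,0]]}}

```text
t: 22.23
tcp_pos: [0.5146, -0.2757, 0.1231]
tool_rot: [0.485, 0.519, -0.486, 0.509]
force: [0.9, -0.3, -0.6]
finger_gap: 0.577
```

```bash
python3 -c "
from h import *
go([.507,-.340,.10],-86.8)"
```

```text
t 22.23 tcp [ 0.5146 -0.2757  0.1231] toolx [-0.01   0.009 -1.   ] jaw yaw -86.76 q1,q6 [-0.683  0.831] gap 0.577 F [ 0.9 -0.3 -0.6]
shift [ 0.0226 -0.011   0.064 ] turn 0.0007 alt -3.1408 rows>= 1.6479863208301833
```

Call:
{"api": "step_arm", "payload": {"commands": [[0.004,-0.004,0.022,0],[0.01,-0.008,0.045,0],[0.016,-0.011,0.06,0],[0.022,-0.011,0.064,0],[0.022,-0.011,0.064,0],[0.022,-0.011,0.064,0]]}}

```text
t: 22.73
tcp_pos: [0.5063, -0.3381, 0.0993]
tool_rot: [0.486, 0.52, -0.486, 0.508]
force: [0.4, 0.7, -0.2]
finger_gap: 0.572
```

```bash
python3 - <<'E'
from h import *
import pickle
go([.507,-.340,-.025],-86.8)
p=optics.camera_params('wrist'); pickle.dump(p,open('w22.pkl','wb'));a=optics.snapshot('wrist')[:,:,::-1]; s=optics.snapshot('scene')[:,:,::-1]
cv2.imwrite('pics/w22.png',np.hstack([cv2.resize(s[240:400,140:300],None,fx=3,fy=3,interpolation=cv2.INTER_CUBIC),cv2.resize(a[:,160:480],(320,480))]))
E
```

```text
t 22.73 tcp [ 0.5063 -0.3381  0.0993] toolx [-0.013  0.012 -1.   ] jaw yaw -86.74 q1,q6 [-0.772  0.742] gap 0.572 F [ 0.4  0.7 -0.2]
shift [0.1242 0.0021 0.0035] turn 0.001 alt -3.1405 rows>= 2.980885553375097
```

View pics/w22.png

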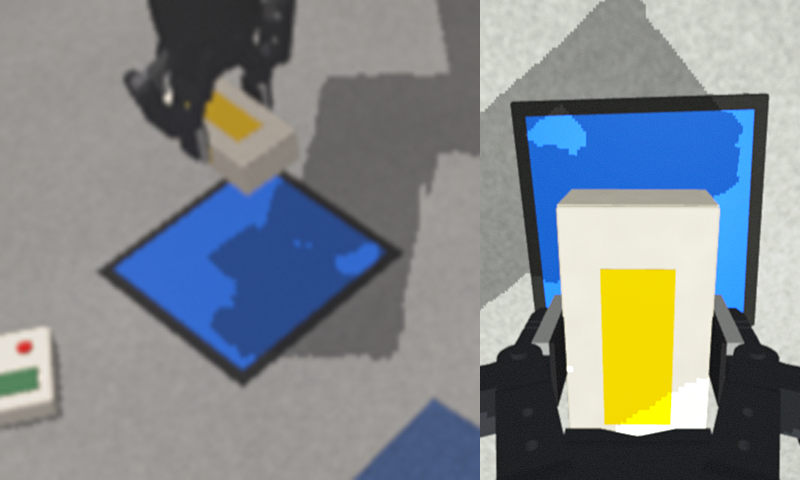

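```bash
python3 - <<'E'
from h import *
import pickle
p=pickle.load(open('w22.pkl','rb'))
P=plane(p,[(192,103),(448,94)],.004); print(P.round(4),np.linalg.norm(P[0]-P[1]))
d=(P[0]-P[1])[:2]; d/=np.linalg.norm(d); n=np.array([-d[1],d[0]]); n*=-np.sign(n[0])
print('mat ctr', P.mean(0)[:2]+n*.085)
E
```

```text
[[ 0.5844 -0.2508  0.004 ]
 [ 0.5992 -0.4163  0.004 ]] 0.1662082701365193
mat ctr [ 0.50710408 -0.34114111]
```

The mat's centre (0.507, -0.341) agrees with the top view. Lowering.

Call:
{"api": "step_arm", "payload": {"commands": [[0.02,0.002,0.003,0],[0.045,0.002,0.003,0],[0.07,0.002,0.003,0],[0.09,0.002,0.003,0],[0.105,0.002,0.003,0],[0.115,0.002,0.003,0],[0.12,0.002,0.003,0],[0.12,0.002,0.003,0]]}}

```text
t: 23.5
tcp_pos: [0.508, -0.3387, -0.0201]
tool_rot: [0.485, 0.52, -0.485, 0.509]
force: [0.1, -0.2, -1.2]
finger_gap: 0.569
```

```bash
python3 - <<'E'
from h import *
go([.507,-.340,-.028],-86.8)
a=optics.snapshot('wrist')[:,:,::-1]; s=optics.snapshot('scene')[:,:,::-1]
cv2.imwrite('pics/w23.png',np.hstack([cv2.resize(s[240:400,140:300],None,fx=3,fy=3,interpolation=cv2.INTER_CUBIC),cv2.resize(a[:,160:480],(320,480))]))
E
```

```text
t 23.5 tcp [ 0.508  -0.3387 -0.0201] toolx [-0.012  0.011 -1.   ] jaw yaw -86.6 q1,q6 [-0.771  0.741] gap 0.569 F [ 0.1 -0.2 -1.2]
shift [ 0.0079 -0.001   0.0013] turn 0.0035 alt -3.138 rows>= 0.19267025661312404
```

View pics/w23.png

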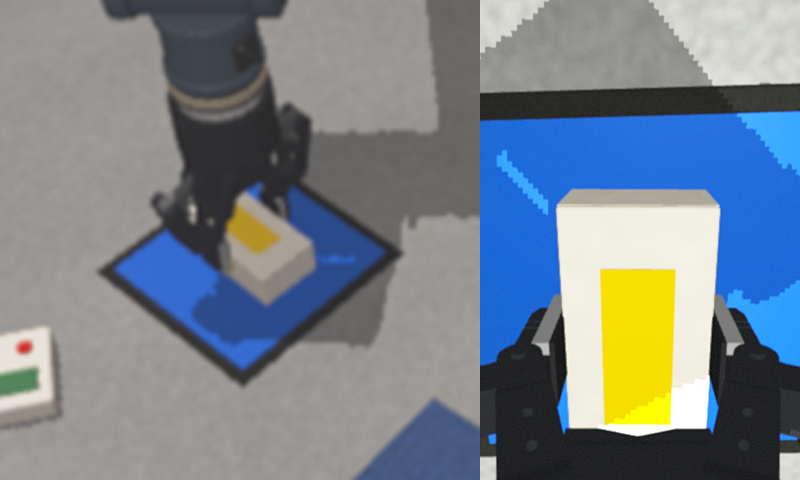

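Close above the mat. Lowering in small steps until the force shows contact.

Call:
{"api": "step_arm", "payload": {"commands": [[0.002,0,0,0],[0.004,0,0,0],[0.005,0,0,0],[0.005,0,0,0]]}}

```text
t: 23.93
tcp_pos: [0.5087, -0.3399, -0.0235]
tool_rot: [0.485, 0.519, -0.485, 0.51]
force: [-0.6, 0.3, -0.9]
finger_gap: 0.571
```

Call:
{"api": "step_arm", "payload": {"commands": [[0.001,0,0,0],[0.002,0,0,0],[0.002,0,0,0],[0.002,0,0,0]]}}

```text
t: 24.27
tcp_pos: [0.5086, -0.3399, -0.0256]
tool_rot: [0.485, 0.519, -0.485, 0.51]
force: [-0.1, 0.5, -1.0]
finger_gap: 0.57
```

Call:
{"api": "step_arm", "payload": {"commands": [[0.001,0,0,0],[0.002,0,0,0],[0.002,0,0,0],[0.002,0,0,0]]}}

```text
t: 24.6
tcp_pos: [0.5086, -0.3399, -0.0277]
tool_rot: [0.485, 0.519, -0.485, 0.51]
force: [-0.3, -0.1, -0.7]
finger_gap: 0.57
```

Call:
{"api": "step_arm", "payload": {"commands": [[0.001,0,0,0],[0.002,0,0,0],[0.002,0,0,0],[0.002,0,0,0]]}}

```text
t: 24.93
tcp_pos: [0.5086, -0.34, -0.0278]
tool_rot: [0.485, 0.519, -0.485, 0.51]
force: [-2.3, 1.5, 10.0]
finger_gap: 0.571
```

Contact at 10 N. Ease off and release.

Call:
{"api": "step_arm", "payload": {"commands": [[-0.001,0,0,0],[-0.001,0,0,0]]}}

```text
t: 25.1
tcp_pos: [0.509, -0.3403, -0.0262]
tool_rot: [0.485, 0.519, -0.485, 0.51]
force: [-0.2, -0.7, -0.9]
finger_gap: 0.572
```

Call:
{"api": "step_arm", "payload": {"commands": [[0,0,0,0],[0,0,0,0],[0,0,0,0],[0,0,0,0],[0,0,0,0],[0,0,0,0]], "jaw": 0.0854}}

```text
t: 25.6
tcp_pos: [0.509, -0.3402, -0.0264]
tool_rot: [0.485, 0.519, -0.485, 0.51]
force: [0.0, -0.4, 0.2]
finger_gap: 1.004
```

Call:
{"api": "step_arm", "payload": {"commands": [[-0.01,0,0,0],[-0.03,0,0,0],[-0.06,0,0,0],[-0.095,0,0,0],[-0.13,0,0,0],[-0.165,0,0,0],[-0.18,0,0,0],[-0.18,0,0,0]]}}

```text
t: 26.27
tcp_pos: [0.5132, -0.344, 0.1595]
tool_rot: [0.485, 0.515, -0.485, 0.514]
force: [0.4, -0.1, -0.2]
finger_gap: 1.0
```

```bash
python3 - <<'E'
from h import *
import pickle
go([.507,-.340,.2])
p=optics.camera_params('wrist'); pickle.dump(p,open('w24.pkl','wb'));a=optics.snapshot('wrist')[:,:,::-1]; s=optics.snapshot('scene')[:,:,::-1]
cv2.imwrite('pics/w24.png',a); cv2.imwrite('pics/s24.png',s)
E
```

```text
t 26.27 tcp [ 0.5132 -0.344   0.1595] toolx [-0.001  0.    -1.   ] jaw yaw -86.61 q1,q6 [-0.771  0.741] gap 1.0 F [ 0.4 -0.1 -0.2]
shift [-0.0405 -0.006  -0.0043] turn 0.0 alt 3.1416 rows>= 0.9876902408949745
```

View pics/w24.png

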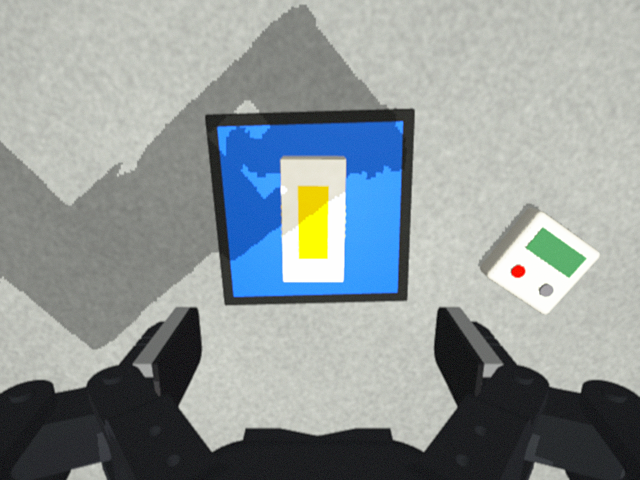

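View pics/s24.png

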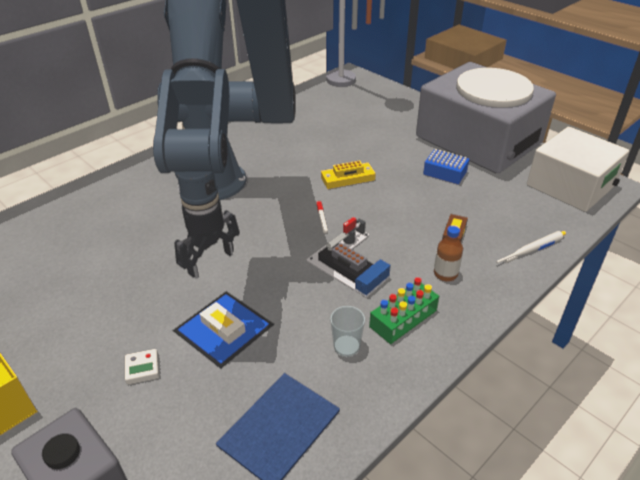

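The cover stands flat at the mat's middle at (313,220). Last numeric check with the top view, then hand in.

```bash
python3 - <<'E'
from h import *
import pickle
p=pickle.load(open('w24.pkl','rb'))
c=plane(p,[(281,158),(346,158),(344,282),(282,282)],.034); m=plane(p,[(206,116),(414,110),(407,299),(226,304)],.004)
print('cover',c.mean(0).round(4),'mat',m.mean(0).round(4))
t=optics.snapshot('top')[:,:,::-1]; cv2.imwrite('pics/t24.png',cv2.resize(t[170:340,230:400],None,fx=3.5,fy=3.5,interpolation=cv2.INTER_CUBIC))
E
```

```text
cover [ 0.5083 -0.3413  0.034 ] mat [ 0.5085 -0.341   0.004 ]
```

View pics/t24.png

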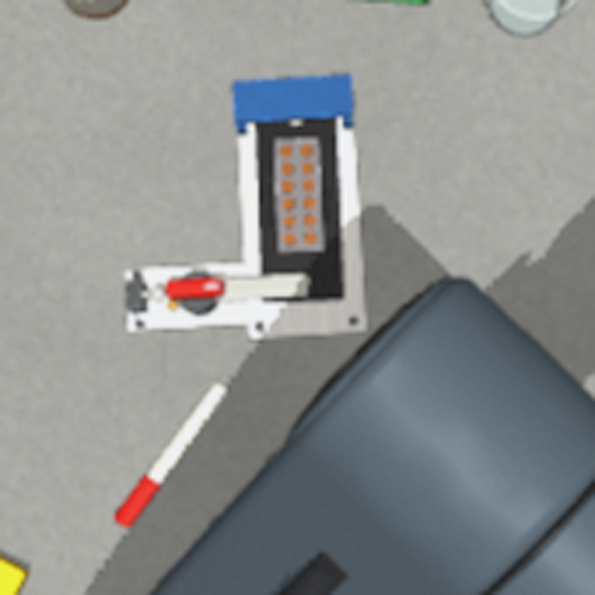

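The top view shows the cassette home under the lip, the clamp arm across its near end, and the marker where it was.

```bash
python3 -c "
from station import manip
print(manip.sign_off())"
```

```text
the job is handed in; nothing more can be done
None
```

I docked the cassette against its stop, closed the clamp, pulled the cover off and stood it on the middle of the blue mat. I handed the job in just after t ≈ 26 s; the hand-in reported no verdict.

**Last checks**
- **Cassette:** after letting go, its near end measured within about 2 mm of home lengthways and 1 mm sideways. It did not come up with the cover, and the last top view still shows it home under the lip.
- **Clamp:** the knob turned 80.5° (about 1.4 rad), and the steel arm lies across the cassette's near end.
- **Cover:** it stands flat, its centre within about 1 mm of the mat's centre as measured. I pressed it down with about 10 N before easing off and letting go.
- **Bystanders:** by eye, those in the last views look unmoved. I did not measure them.

**What disagreed**
- **Fingertip position:** the fingertips sit about 40 mm behind the reported TCP, not the 0 to 13 mm stated. My first close therefore went beside the cover, above the base. It stopped at the commanded 55 mm, still clear of the cover, with no force reading. I opened, went about 33 mm lower, and used the measured offset for every grasp after that.
- **Knob position:** its measured position differed by up to about 5 mm between views. It still turned cleanly, with side forces of about 12 N at most.

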